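# Hold a sanding block over the inspection mirror

### The arm

A 6-joint arm with a two-finger parallel gripper is mounted at the origin on a cart in front of the work surface, level with it; the furniture and walls round the work are solid. World frame = base frame: x ahead of the robot, y to its left, z up, the work surface at z = 0. Lengths are in m, angles in rad, forces in N, time in s.
With the tool pointing down it reaches from about 0.3 to 0.775 m from the base axis. Payload 14.6 kg.
Tool frame: the origin (TCP) lies at the very end of the fingers, on their centre line; the grasp point (between the pads) lies 19 mm behind it; y points along the fingers, x is the direction in which the jaws open and shut, and the axes are right-handed (so a half turn about y gives the same grasp; the last joint's range is limited). The gripper opens to 94 mm and grips with 3 to 60 N. Pads are 16 mm wide; open, the fingers measure 119 mm over their backs; the gripper's body (75 mm by 177 mm) begins 78 mm behind the grasp point.
Start: joints at [1.165, 0.3, 1.521, -0, 1.321, -0.067], TCP at [0.183, 0.519, 0.18] pointing down, gripper open.
Joint ranges: [-3.03, 3.03], [-0.79, 2.21], [0.23, 2.52], [-1.04, 4.18], [0, 3.07], [-2.55, 2.55]. Speed limits (rad/s): [2.22, 2.22, 2.57, 3.14, 3.14, 3.14].

### API

Orientations are given as [roll, pitch, yaw] about the fixed x, y, z axes, in that order (R = Rz(yaw) Ry(pitch) Rx(roll)).
In Python, from station import get_obs, cams, hand_in gives the robot as it stands. The module is installed in compiled form; this text tells all that it offers.
- The arm moves only by the tool step_arm, never from a script. Its argument "plan" is a list of rows, each an object with "grip": the closure, from -1 (fully open) to 1 (shut), so that 0 is half open; "slide": the shift along the tool's x, y, z in m, a list of three; "spin": the turn about the tool's y in degrees. A call has 1 to 20 rows; each row shifts and turns the commanded pose from where the row before left it, along the tool's axes as they then stand; what a row does not reach is not made up. A row lasts 1/12 s, in which the tool goes at most 41.7 mm and 7.16 degrees, less where a joint would pass 70% of its speed; a pose out of reach is approached as far as the arm can. A call is refused whole if a number of a shift passes 0.0417 or a number of a turn 7.16, either way. A call with a gripper value outside its range is refused whole. The fingers move at their own pace and stop on an object; "force" is the grip in N (left out, the last holds). Time passes only in rows, so rows that do not move let the fingers close. It gives the time, the measured TCP pose, the force and the opening at its end, in the units of the state.
- get_obs(): the state, without advancing time (a new reading comes with each control period).
- cams.camera(name): name is "scene" or "side" or "wrist"; returns the picture (400x640x3 uint8, blue, green, red); there is no depth.
- cams.calibration(name): a dict with "K" (3x3 intrinsics, pixels), "T" (4x4, takes a point from camera to world coordinates). Camera axes: x right, y up, looking along -z (the intrinsics and any distortion apply to the point x, -y, -z); pixel columns grow to the right and rows downward; lengths in m; the calibration is good to about 2 mm. A picture is of the moment at which its call begins: read the wrist's pose just before it. calibration takes no time and is no camera call; for the wrist camera it gives the pose at the moment of the call.
- hand_in(): hands the job in, once; it reports no verdict.
The state is a dict: "time_s": time; "qpos": joint angles; "joint_vel": joint speeds; "tau": joint torques, N m; "ee_pos": TCP position; "eef_rot": TCP orientation; "force": force on the tool from outside, world axes, zero at the start; "moment": the same for the moment, N m; "grip_width": finger opening in m.
Only numpy, scipy, OpenCV 4.12 (cv2) and the standard library are available. Lean on these libraries where they do the work, as an engineer would, in place of code of your own. Each camera call takes 0.05 s, during which the arm holds its last target.

### The job

Set up the inspection mirror: turn it by its upright lever peg until the lever points straight at the long red mark on the round base, and tip the mirror back until its glass stands at 45 degrees. Then lift the cork sanding block off the pine block and hold it level and still about 10 cm above the middle of the mirror, its long sides running along the mirror's width, so that its gritty underside shows in the glass. Finish while still holding it there, and leave the other things where they are.

Things in the scene. Friction and masses are not known exactly. Their poses are not given: they have to be found in the camera images.
- mirror_stand: Inspection mirror stand, fixed: round dark steel base, 160 mm diameter, 12 mm thick, with a turning yoke (152 mm wide, 96 mm high) and the mirror in it. Origin: centre of the base's underside, on the vertical swivel axis. A long red mark on the base lies along the stand's -x axis, 56 to 78 mm out, white ticks beside it. With the lever on the mark, the mirror's width runs along the stand's y.
- mirror_swivel (a joint): Swivel of yoke, lever and mirror about the stand's vertical axis, in rad, stiff enough to stay where left (0.12 N m, about 2 N at the peg), range -0.6 to 1.0. 0 = lever exactly on the red mark; positive = turned counterclockwise seen from above. Starts at 0.45 to 0.85.
- mirror_tilt (a joint): Tilt of the mirror about its horizontal middle line, 85 mm above the bench, in rad, stays where left (0.08 N m friction, about 1.5 N at the top bar), range -0.2 to 1.3. 0 = glass upright; positive = top tipped back, away from the lever; 0.785 = 45 degrees. Starts at 0.05 to 0.35.
- lever_top (a point): Top of the lever's upright black round peg (14 mm diameter, free from 22 to 87 mm above the bench); the peg stands in front of the mirror, 63 mm from the swivel axis, on the end of a flat dark lever with a yellow tip, and turns with the yoke.
- tilt_bar (a point): Middle of the round steel bar (10 mm diameter, 56 mm long, parallel to the mirror's width) on the top edge of the mirror, 52 mm from the tilt axis; the frame's top edge begins 14 mm below it.
- mirror_center (a point): Middle of the mirror, on both the swivel and the tilt axis, 85 mm above the bench. The mirror is 100 mm wide, 76 mm high, 10 mm thick, pale glass in a black frame, glass on the lever's side.
- sanding_block: Brown cork sanding block with a grit sheet underneath, 51 (x) x 93 (y) x 28 (z) mm, about 70 g. Origin at the centre of its underside, z up; x across its width, y along its length. Lies flat on the pine block, along it.
- pine_block: Loose pine block that carries the sanding block, 41 (x) x 79 (y) x 30 (z) mm, about 150 g. Origin at the centre of its underside.
- powder_tin: Red round tin with a metal lid, 52 mm diameter, 42 mm high, a bystander. Origin at the centre of its underside.
- tape_roll: Roll of tape lying flat, 76 mm diameter, 24 mm high, a bystander. Origin at the centre of its underside.
- red_pencil: Red pencil lying on the bench, 173 mm long, 9 mm thick, a bystander. Origin at its middle, underside; y along its length.

How it is judged:
By the outcome, as a careful person would: the job done as asked, in the order asked, and still so for the second after the job is handed in, while the arm keeps its last pose, push and grip.
It also fails if it takes over 72 s, if anything falls off the work surface, if the arm or the gripper's body presses on something with over 40 N, if the wrist force passes 120 N, or if a joint passes its speed limit or range.

## Working session

There is one attempt and no reset: what is moved stays moved. The work goes in short steps, Python scripts to look and compute and a tool call to move; the robot and the scene stay as the last step left them, time stands still between calls to the robot, and variables do not carry over. Pictures are saved under pics/ and viewed, and the job is handed in when it is done.

Besides the shell and the picture viewer there is one more tool, called by a JSON object that holds its "api" and its "payload", one argument or row to a line. step_arm: Moves the arm, as the interface text tells. Its arguments: {"type":"object","properties":{"plan":{"type":"array","items":{"type":"object","properties":{"grip":{"type":"number"},"slide":{"type":"array","items":{"type":"number"}},"spin":{"type":"number"}}}},"force":{"type":"number"}},"required":["plan"]}

```bash
mkdir -p pics; ls; python3 - <<'E'
from station import get_obs,cams
import cv2,numpy as np
np.set_printoptions(precision=4,suppress=True)
print(get_obs())
for n in ["scene","side","wrist"]:
    c=cams.calibration(n); print(n,c)
    cv2.imwrite(f"pics/{n}0.png",cams.camera(n))
E
```

```text
pics
{'time_s': 0.0, 'qpos': array([ 1.1654,  0.3004,  1.5216,  0.    ,  1.3207, -0.0666]), 'joint_vel': array([-0.    ,  0.0007, -0.0006, -0.0008, -0.0008,  0.0003]), 'tau': array([ -0.0035, -53.1795, -35.2737,   0.0707,   0.0244,  -0.0001]), 'ee_pos': array([0.1827, 0.5184, 0.1796]), 'eef_rot': array([-1.5707,  0.0012,  1.232 ]), 'force': array([ 1.2138, -0.7884,  0.2753]), 'moment': array([ 0.0226, -0.0603, -0.0095]), 'grip_width': 0.09401373637750277}
scene {'K': array([[505.1125,   0.    , 315.294 ],
       [  0.    , 505.1125, 205.0758],
       [  0.    ,   0.    ,   1.    ]]), 'T': array([[ 0.9105,  0.2364, -0.3393,  0.2212],
       [-0.4134,  0.5416, -0.732 , -0.3586],
       [ 0.0108,  0.8067,  0.5908,  0.6105],
       [ 0.    ,  0.    ,  0.    ,  1.    ]])}
side {'K': array([[452.1023,   0.    , 326.5537],
       [  0.    , 452.1023, 204.5183],
       [  0.    ,   0.    ,   1.    ]]), 'T': array([[-0.9984, -0.0397,  0.0392,  0.5493],
       [ 0.0549, -0.5757,  0.8158,  0.9611],
       [-0.0098,  0.8167,  0.577 ,  0.5844],
       [ 0.    ,  0.    ,  0.    ,  1.    ]])}
wrist {'K': array([[284.9319,   0.    , 321.1612],
       [  0.    , 284.9319, 203.4755],
       [  0.    ,   0.    ,   1.    ]]), 'T': array([[ 0.332 , -0.9105, -0.2466,  0.1111],
       [ 0.9433,  0.3202,  0.0877,  0.5437],
       [-0.0009, -0.2617,  0.9651,  0.3829],
       [ 0.    ,  0.    ,  0.    ,  1.    ]])}
```

View pics/scene0.png

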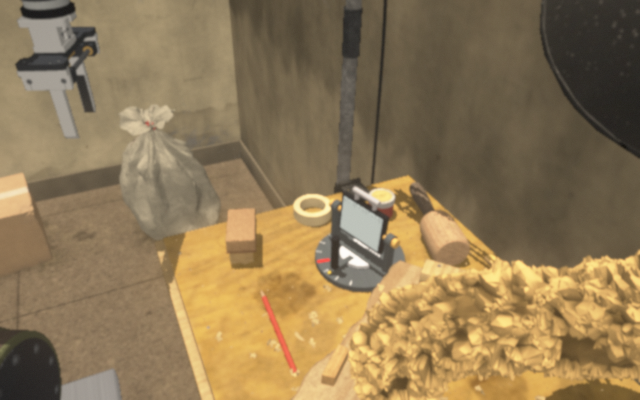

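View pics/side0.png

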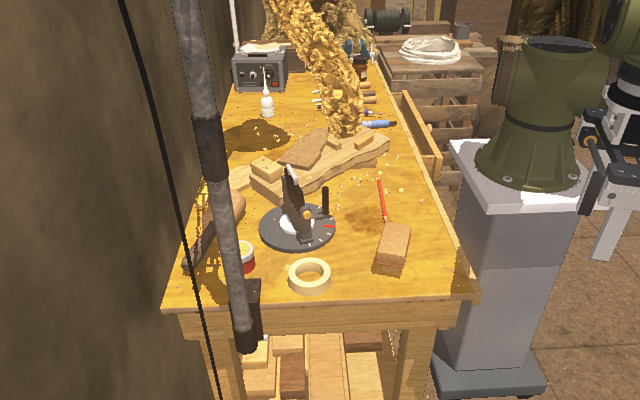

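View pics/wrist0.png

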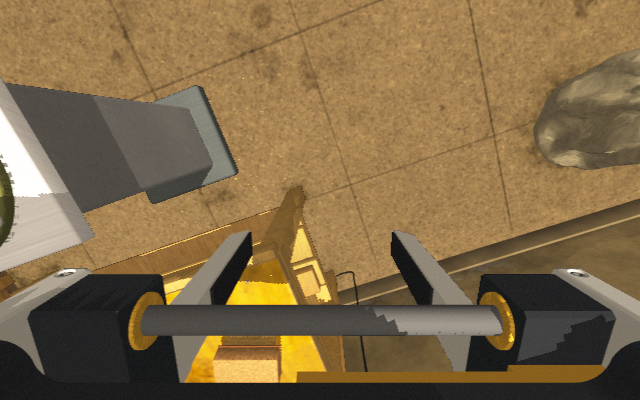

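The scene view shows the cork on the pine block near (242,235) and the stand near (362,255). The side view has the stand at (297,225), the block at (393,247), the tin at (245,257) and the tape at (310,275). I'll enlarge these areas.

```bash
cat > h.py <<'E'
import numpy as np,cv2
from station import get_obs,cams
np.set_printoptions(precision=4,suppress=True)
def ray(n,u,v,c=None):
    c=c or cams.calibration(n);K=c["K"];T=c["T"]
    d=np.array([(u-K[0,2])/K[0,0],-(v-K[1,2])/K[1,1],-1.])
    return T[:3,3],T[:3,:3]@d
def onz(n,u,v,z,c=None):
    o,d=ray(n,u,v,c); return o+d*(z-o[2])/d[2]
def tri(n1,p1,n2,p2):
    o1,d1=ray(n1,*p1);o2,d2=ray(n2,*p2)
    A=np.stack([d1,-d2],1);s=np.linalg.lstsq(A,o2-o1,rcond=None)[0]
    a=o1+d1*s[0];b=o2+d2*s[1];return (a+b)/2,np.linalg.norm(a-b)
def proj(n,P,c=None):
    c=c or cams.calibration(n);K=c["K"];T=c["T"]
    q=T[:3,:3].T@(np.asarray(P,float)-T[:3,3]);return np.array([K[0,0]*q[0]/-q[2]+K[0,2],K[1,1]*-q[1]/-q[2]+K[1,2]])
def crop(img,x0,y0,x1,y1,s,f):
    cv2.imwrite(f,cv2.resize(img[y0:y1,x0:x1],None,fx=s,fy=s,interpolation=cv2.INTER_CUBIC))
E
python3 - <<'E'
from h import *
crop(cv2.imread("pics/scene0.png"),215,170,415,305,4,"pics/s_c.png")
crop(cv2.imread("pics/side0.png"),225,150,425,295,4,"pics/d_c.png")
E
```

```text
(no output)
```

View pics/s_c.png

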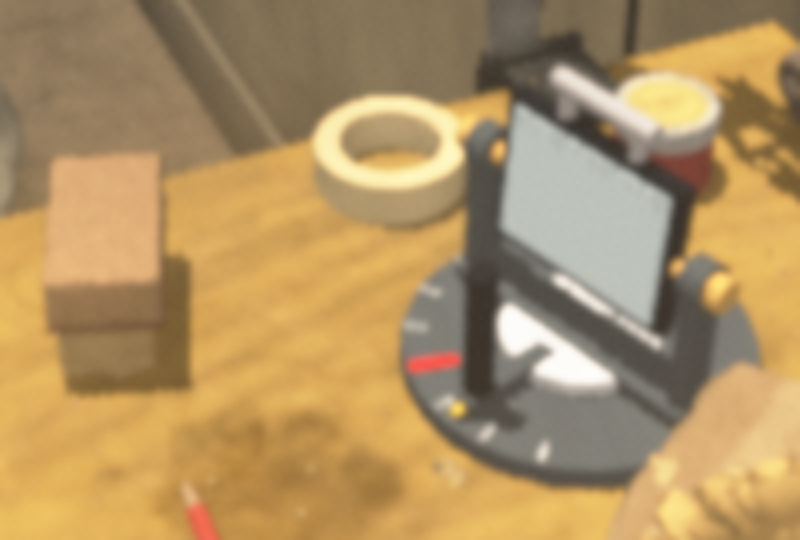

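View pics/d_c.png

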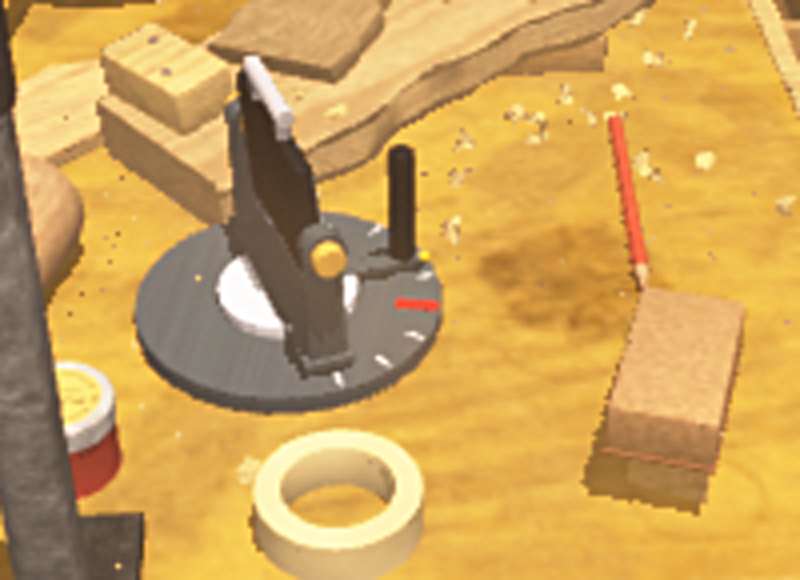

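```bash
python3 - <<'E'
from h import *
S=cv2.imread("pics/scene0.png");D=cv2.imread("pics/side0.png")
f=lambda n,u,v:(225+u/4-.4,150+v/4-.4) if n=="side" else (215+u/4-.4,170+v/4-.4)
# red mark
for n,I,box in (("side",D,(315,215,345,235)),("scene",S,(310,250,335,270))):
    x0,y0,x1,y1=box;hsv=cv2.cvtColor(I,cv2.COLOR_BGR2HSV)
    m=((hsv[...,0]<7)|(hsv[...,0]>172))&(hsv[...,1]>130)&(hsv[...,2]>100)
    k=np.zeros_like(m);k[y0:y1,x0:x1]=1;ys,xs=np.nonzero(m&k)
    P=np.array([onz(n,x,y,.0125)[:2] for x,y in zip(xs,ys)])
    c=P.mean(0);u,s,vt=np.linalg.svd(P-c);d=vt[0]
    if d[0]>0:d=-d   
    t=(P-c)@d;print(n,len(P),"mark c",c,"dir",d,"len",np.ptp(t),"-> centre",c-d*.067)
# dark gray rim (side): low sat
hsv=cv2.cvtColor(D,cv2.COLOR_BGR2HSV);m=((hsv[...,1]<75)&(hsv[...,2]<140)).astype(np.uint8)
k=np.zeros_like(m);k[200:255,255:340]=1;m&=k
# top-surface rim by rows: leftmost and rightmost
L=[]
for y in range(210,240):
    xs=np.nonzero(m[y])[0]
    if len(xs): L.append((xs[0]-.5,y)); 
    if len(xs) and y<240: L.append((xs[-1]+.5,y))
P=np.array([onz("side",*p,.012)[:2] for p in L])
A=np.c_[2*P,np.ones(len(P))];w=np.ones(len(P),bool)
for _ in range(6):
    q=np.linalg.lstsq(A[w],(P[w]**2).sum(1),rcond=None)[0];r=np.sqrt(q[2]+q[:2]@q[:2])
    e=abs(np.hypot(*(P-q[:2]).T)-r);w=e<max(.002,np.median(e)*1.5)
print("circle",q[:2],r,w.sum(),len(w))
# cork
for n,C in (("side",[(650,288),(745,301),(720,443),(610,410)]),("scene",[(50,158),(158,153),(161,286),(46,284)])):
    P=np.array([onz(n,*f(n,*c),.058)[:2] for c in C]);print(n,"cork",P,P.mean(0),[np.linalg.norm(P[i]-P[(i+1)%4]) for i in range(4)])
print("peg top tri",tri("side",f("side",401,148),"scene",f("scene",481,285)))
print("peg top scene/side z87",onz("side",*f("side",401,150),.087))
for nm,a,b in (("barA",(248,63),(558,74)),("barB",(284,132),(650,131))): print(nm,tri("side",f("side",*a),"scene",f("scene",*b)))
print("peg foot",onz("side",*f("side",403,255),.022),onz("scene",*f("scene",479,388),.022))
print("tape",onz("side",*f("side",338,490),.024),"tin",onz("scene",*f("scene",668,100),.042))
print("pencil",onz("side",*f("side",616,117),.005),onz("side",*f("side",643,285),.005))
E
```

```text
side 25 mark c [0.5096 0.228 ] dir [-0.972   0.2349] len 0.020868197393750874 -> centre [0.5747 0.2122]
scene 43 mark c [0.5095 0.2286] dir [-0.9853  0.1709] len 0.0223396056798969 -> centre [0.5755 0.2171]
circle [0.5825 0.2197] 0.07292802232622085 32 60
side cork [[0.4012 0.2813]
 [0.3581 0.2943]
 [0.3893 0.3915]
 [0.4331 0.3673]] [0.3954 0.3336] [np.float64(0.04501002126278383), np.float64(0.102072502771698), np.float64(0.05010430006435515), np.float64(0.09172058118335447)]
scene cork [[0.3858 0.3789]
 [0.4321 0.3628]
 [0.4028 0.273 ]
 [0.3589 0.2937]] [0.3949 0.3271] [np.float64(0.049020223431228346), np.float64(0.09445762496722704), np.float64(0.048452407698704306), np.float64(0.08930866743002627)]
peg top tri (array([0.5138, 0.192 , 0.0844]), np.float64(0.003432627642763985))
peg top scene/side z87 [0.5156 0.1968 0.087 ]
barA (array([0.5761, 0.2297, 0.1529]), np.float64(0.026314426074661855))
barB (array([0.5851, 0.2134, 0.1184]), np.float64(0.02692790308915679))
peg foot [0.5154 0.1978 0.022 ] [0.5159 0.1971 0.022 ]
tape [0.5536 0.3741 0.024 ] tin [0.6815 0.3252 0.042 ]
pencil [0.3789 0.0435 0.005 ] [0.3896 0.21   0.005 ]
```

```bash
python3 - <<'E'
from h import *
f=lambda n,u,v:(225+u/4-.4,150+v/4-.4) if n=="side" else (215+u/4-.4,170+v/4-.4)
for n,C in (("side",[(136,300),(148,263),(176,237),(340,214),(372,220),(420,250),(442,290),(441,318),(420,350),(138,325)]),("scene",[(401,345),(410,385),(440,425),(480,450),(530,468),(580,474),(410,310),(430,282),(460,260),(763,350),(748,310)])):
    P=np.array([onz(n,*f(n,*c),.012)[:2] for c in C]);A=np.c_[2*P,np.ones(len(P))]
    q=np.linalg.lstsq(A,(P**2).sum(1),rcond=None)[0];print(n,q[:2],np.sqrt(q[2]+q[:2]@q[:2]),np.hypot(*(P-q[:2]).T))
    from scipy.optimize import least_squares
    r=least_squares(lambda c:np.hypot(*(P-c).T)-.08,q[:2],loss='soft_l1',f_scale=.002);print(r.x)
for nm,a,b in (("barA",(252,60),(655,131)),("barB",(286,132),(556,74))): print(nm,tri("side",f("side",*a),"scene",f("scene",*b)))
print("branch foot",onz("side",345,132,0),"pole foot",onz("side",245,345,0.0),tri("side",(243,285),"scene",(346,185)))
print("wood block side crop",onz("side",*f("side",165,80),.06),"top of plank",onz("side",*f("side",310,175),.03))
E
```

```text
side [0.5762 0.2164] 0.08024175297619182 [0.0785 0.0818 0.0832 0.0781 0.0803 0.0794 0.08   0.0813 0.0814 0.0783]
[0.576  0.2166]
scene [0.5745 0.2122] 0.07974724616287802 [0.08   0.0804 0.0809 0.08   0.0795 0.0783 0.0795 0.0794 0.079  0.0796
 0.0807]
[0.5746 0.2121]
barA (array([0.5874, 0.1917, 0.1392]), np.float64(0.0005339208828919026))
barB (array([0.5722, 0.2493, 0.1341]), np.float64(0.002114101037009034))
branch foot [ 0.4364 -0.2249  0.    ] pole foot [0.6574 0.5051 0.    ] (array([0.6568, 0.4071, 0.0263]), np.float64(0.021497986856926558))
wood block side crop [0.6433 0.0735 0.06  ] top of plank [0.5631 0.1309 0.03  ]
```

{"api": "step_arm", "payload": {
  "plan": [
    {"grip": -0.2, "slide": [0, 0, 0], "spin": -7},
    {"grip": -0.2, "slide": [0, 0, 0], "spin": -7},
    {"grip": -0.2, "slide": [0, 0, 0], "spin": -7},
    {"grip": -0.2, "slide": [0, 0, 0], "spin": -7},
    {"grip": -0.2, "slide": [0, 0, 0], "spin": -7}
  ]
}}

```text
time_s: 0.57
ee_pos: [0.1827, 0.5186, 0.1799]
eef_rot: [-1.57, 0.0, 1.849]
force: [0.2, 0.4, 0.1]
grip_width: 0.0642
```

{"api": "step_arm", "payload": {
  "plan": [
    {"grip": -0.2, "slide": [-0.0286, 0, -0.0165], "spin": 0},
    {"grip": -0.2, "slide": [-0.0286, 0, -0.0165], "spin": 0},
    {"grip": -0.2, "slide": [-0.0286, 0, -0.0165], "spin": 0},
    {"grip": -0.2, "slide": [-0.0286, 0, -0.0165], "spin": 0},
    {"grip": -0.2, "slide": [-0.0286, 0, -0.0165], "spin": 0},
    {"grip": -0.2, "slide": [-0.0286, 0, -0.0165], "spin": 0},
    {"grip": -0.2, "slide": [-0.0286, 0, -0.0165], "spin": 0},
    {"grip": -0.2, "slide": [-0.0286, 0, -0.0165], "spin": 0},
    {"grip": -0.2, "slide": [-0.0286, 0, -0.0165], "spin": 0},
    {"grip": -0.2, "slide": [-0.0286, 0, -0.0165], "spin": 0},
    {"grip": -0.2, "slide": [-0.0286, 0, -0.0165], "spin": 0},
    {"grip": -0.2, "slide": [-0.0286, 0, -0.0165], "spin": 0},
    {"grip": -0.2, "slide": [-0.0286, 0, -0.0165], "spin": 0},
    {"grip": -0.2, "slide": [-0.0286, 0, -0.0165], "spin": 0},
    {"grip": -0.2, "slide": [0, 0, 0], "spin": 0},
    {"grip": -0.2, "slide": [0, 0, 0], "spin": 0}
  ]
}}

```text
time_s: 1.9
ee_pos: [0.5134, 0.1941, 0.1796]
eef_rot: [-1.57, -0.0, 1.84]
force: [0.1, 0.0, 0.6]
grip_width: 0.0563
```

```bash
python3 - <<'E'
from h import *
c=cams.calibration("wrist");I=cams.camera("wrist");cv2.imwrite("pics/w1.png",I)
print(get_obs()["ee_pos"],get_obs()["eef_rot"],get_obs()["qpos"])
crop(cams.camera("scene"),265,120,465,270,4,"pics/s1.png")
E
```

```text
[0.5127 0.195  0.1797] [-1.5699 -0.0001  1.8419] [ 0.2965  0.2975  1.5251  0.0002  1.3199 -1.5454]
```

View pics/w1.png

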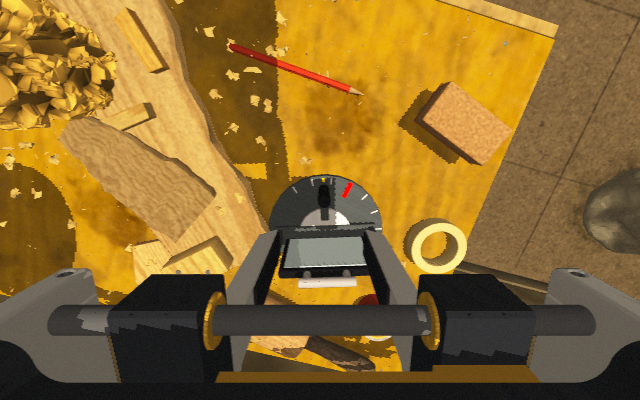

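View pics/s1.png

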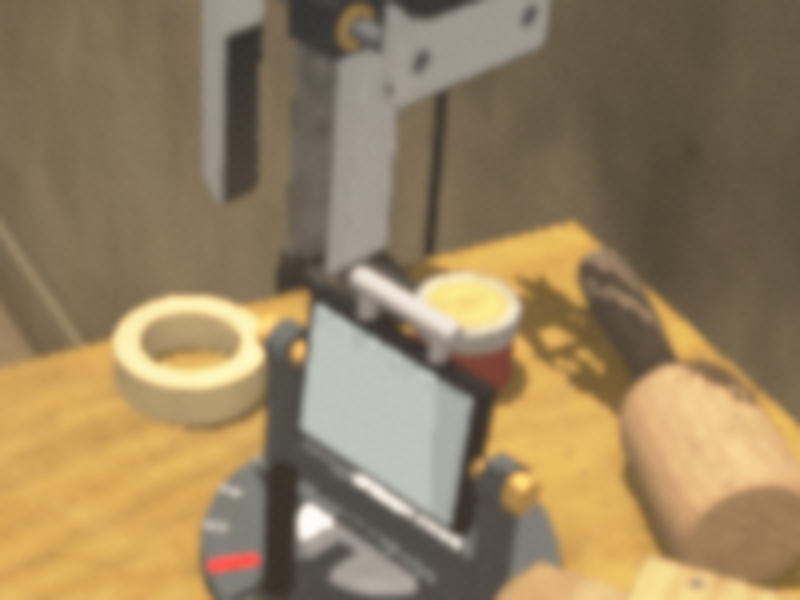

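The wrist view shows the whole front of the stand: peg at about (323,195), red mark at (347,188), mirror bar at (327,282) and cork at (463,122). Next I measure from it.

```bash
python3 - <<'E'
from h import *
c=cams.calibration("wrist");print(proj("wrist",[*get_obs()["ee_pos"]],c), proj("wrist",[.5155,.1972,.087],c),proj("wrist",[.5753,.2143,.012],c))
I=cv2.imread("pics/w1.png");crop(I,255,165,415,300,5,"pics/w1c.png");crop(I,390,70,530,175,5,"pics/w1d.png")
E
```

```text
[321.4578 230.1652] [322.0511 202.8088] [322.099  232.1035]
```

View pics/w1c.png

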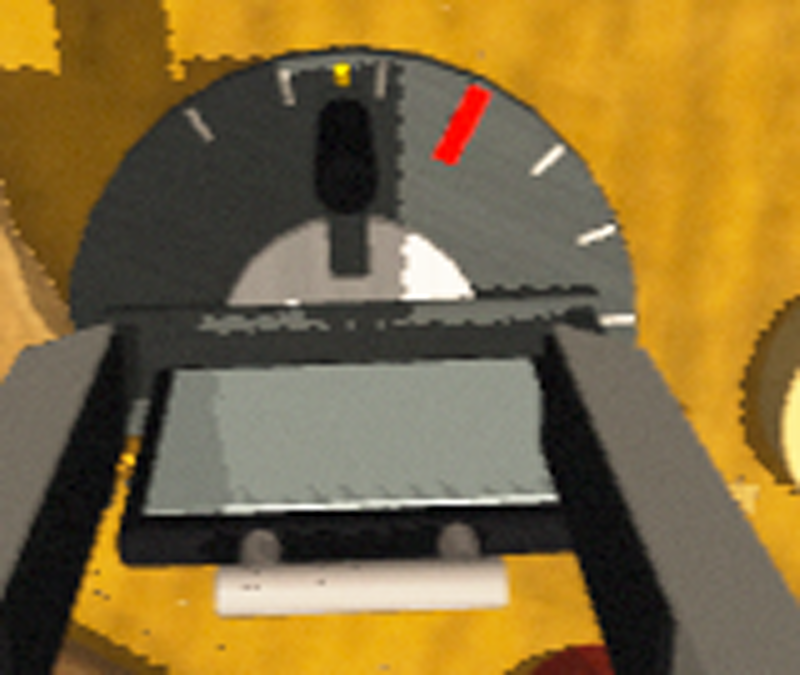

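View pics/w1d.png

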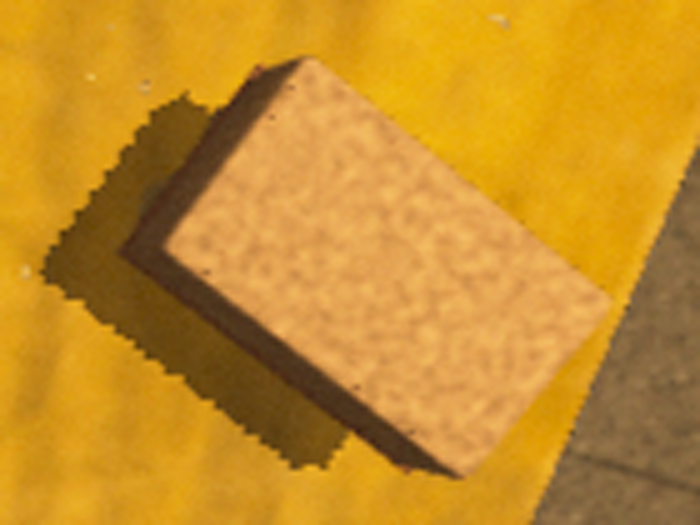

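```bash
cat > pp.py <<'E'
E
python3 - <<'E'
from h import *
c=cams.calibration("wrist");
g=lambda u,v:(255+u/5-.4,165+v/5-.4)
w=lambda u,v,z:onz("wrist",*g(u,v),z,c)[:2]
C=[(72,310),(95,220),(140,145),(200,90),(260,60),(340,47),(430,58),(500,88),(560,140),(600,195),(630,270),(636,315)]
P=np.array([w(*p,.012) for p in C])
from scipy.optimize import least_squares
r=least_squares(lambda q:np.hypot(*(P-q).T)-.08,[.57,.21],loss='soft_l1',f_scale=.001);q=r.x;print("centre",q,np.hypot(*(P-q).T))
a=w(480,90,.0125);b=w(446,158,.0125);m=(a+b)/2
print("mark",a,b,m,np.linalg.norm(a-b),"r",np.linalg.norm(m-q),"yaw",np.arctan2(*(q-m)[::-1]),np.arctan2(*(b-a)[::-1]))
# white circle centre?
pt=w(345,188,.087);print("peg top",pt,np.hypot(*(pt-q)),np.arctan2(*(q-pt)[::-1]))
t=w(343,75,.02);print("tip",t,np.arctan2(*(q-t)[::-1]))
b1=w(218,590,.14);b2=w(508,585,.14);print("bar",b1,b2,(b1+b2)/2,np.linalg.norm(b1-b2),"rel",(b1+b2)/2-q)
h=lambda u,v:onz("wrist",390+u/5-.4,70+v/5-.4,.058,c)[:2]
K=np.array([h(310,58),h(610,298),h(463,477),h(165,246)]);print("cork",K,K.mean(0))
for i in range(4):
    d=K[(i+1)%4]-K[i];print(np.linalg.norm(d),np.arctan2(d[1],d[0]))
E
```

```text
centre [0.574  0.2175] [0.0771 0.077  0.0783 0.0801 0.081  0.0809 0.0807 0.0803 0.079  0.0787
 0.079  0.0793]
mark [0.4979 0.2317] [0.518  0.2284] [0.508  0.2301] 0.020395647982798068 r 0.06724223111923422 yaw -0.18741302044741265 -0.16282875309768677
peg top [0.5144 0.1986] 0.06254761638348279 0.3070236470403752
tip [0.5025 0.1953] 0.30092902790273973
bar [0.584  0.1926] [0.5681 0.2456] [0.5761 0.2191] 0.05542856308264449 rel [0.0021 0.0016]
cork [[0.3576 0.2956]
 [0.3855 0.3783]
 [0.4308 0.3633]
 [0.4017 0.2797]] [0.3939 0.3292]
0.08735420010897106 1.2449962736010465
0.04766452941748813 -0.32052220024509503
0.08854337945896701 -1.9056214781639462
0.04687407011081318 2.7958653795353694
```

{"api": "step_arm", "payload": {
  "plan": [
    {"grip": -0.2, "slide": [0.0025, 0.03, 0], "spin": 0},
    {"grip": -0.2, "slide": [0, 0.03, 0], "spin": 0},
    {"grip": -0.2, "slide": [0, 0.03, 0], "spin": 0},
    {"grip": -0.2, "slide": [0, 0.028, 0], "spin": 0},
    {"grip": -0.2, "slide": [0, 0, 0], "spin": 0},
    {"grip": 1, "slide": [0, 0, 0], "spin": 0},
    {"grip": 1, "slide": [0, 0, 0], "spin": 0},
    {"grip": 1, "slide": [0, 0, 0], "spin": 0},
    {"grip": 1, "slide": [0, 0, 0], "spin": 0},
    {"grip": 1, "slide": [0, 0, 0], "spin": 0},
    {"grip": 1, "slide": [0, 0, 0], "spin": 0},
    {"grip": 1, "slide": [0, 0, 0], "spin": 0}
  ],
  "force": 8
}}

```text
time_s: 3.0
ee_pos: [0.5124, 0.1976, 0.0625]
eef_rot: [-1.571, -0.0, 1.843]
force: [-0.1, 0.4, -0.6]
grip_width: 0.0132
```

{"api": "step_arm", "payload": {
  "plan": [
    {"grip": 1, "slide": [0.0032, 0, -0.0001], "spin": 2.8},
    {"grip": 1, "slide": [0.0032, 0, -0.0001], "spin": 2.8},
    {"grip": 1, "slide": [0.0032, 0, -0.0001], "spin": 2.8},
    {"grip": 1, "slide": [0.0032, 0, -0.0001], "spin": 2.8},
    {"grip": 1, "slide": [0.0032, 0, -0.0001], "spin": 2.8},
    {"grip": 1, "slide": [0.0032, 0, -0.0001], "spin": 2.8},
    {"grip": 1, "slide": [0.0032, 0, -0.0001], "spin": 2.8},
    {"grip": 1, "slide": [0.0032, 0, -0.0001], "spin": 2.8},
    {"grip": 1, "slide": [0.0032, 0, -0.0001], "spin": 2.8},
    {"grip": 1, "slide": [0.0032, 0, -0.0001], "spin": 2.8},
    {"grip": 1, "slide": [0, 0, 0], "spin": 0},
    {"grip": 1, "slide": [0, 0, 0], "spin": 0}
  ]
}}

```text
time_s: 4.0
ee_pos: [0.5116, 0.2292, 0.0622]
eef_rot: [-1.571, 0.0, 1.356]
force: [0.4, 0.8, -0.2]
grip_width: 0.0005
```

```bash
python3 - <<'E'
from h import *
print(get_obs()["ee_pos"],get_obs()["eef_rot"],get_obs()["force"])
I=cams.camera("wrist");crop(I,235,160,395,290,5,"pics/w2c.png")
J=cams.camera("side");crop(J,225,150,425,295,4,"pics/d2.png")
E
```

```text
[0.5116 0.2292 0.0622] [-1.5708  0.      1.3558] [ 0.4322  0.7799 -0.2387]
```

View pics/w2c.png

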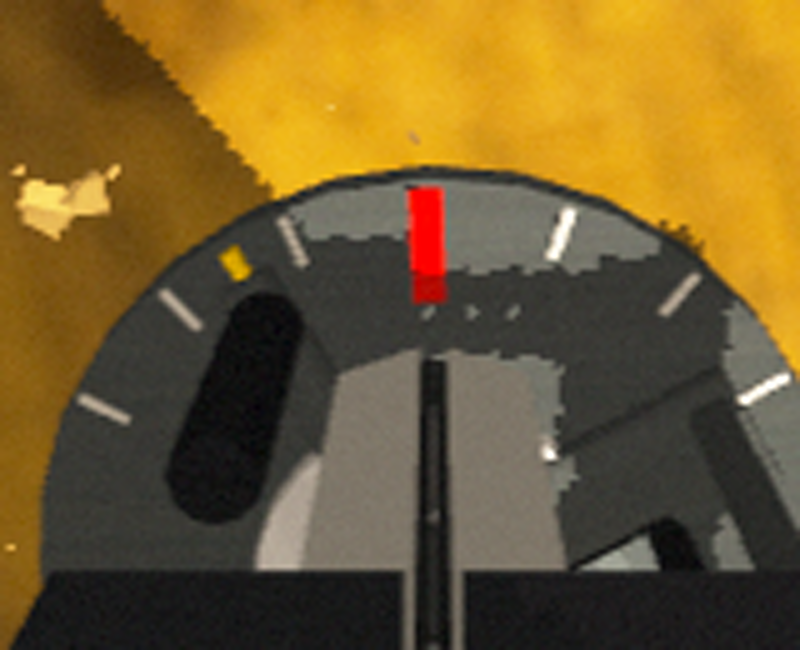

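View pics/d2.png

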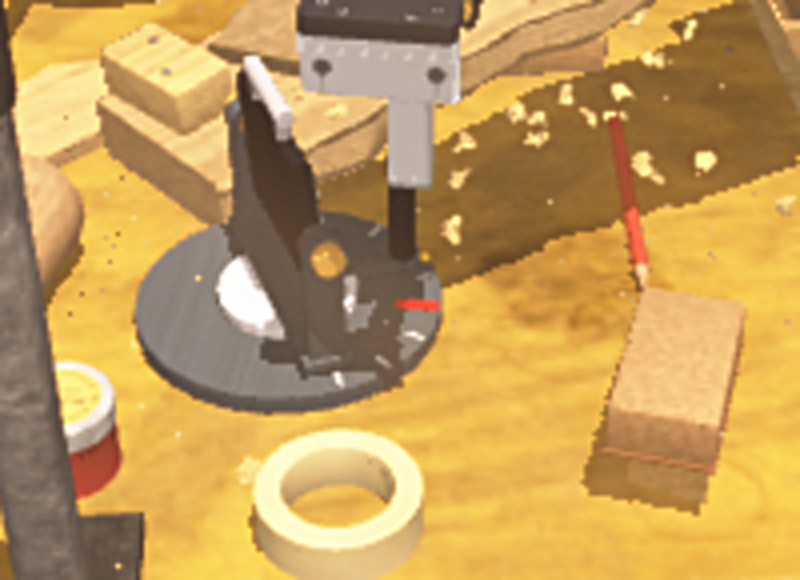

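```bash
python3 - <<'E'
from h import *
c=cams.calibration("wrist");p=get_obs()["ee_pos"];y=1.3558
X=np.array([np.cos(y),np.sin(y),0]);Z=np.array([-np.sin(y),np.cos(y),0])
G=lambda P:(proj("wrist",P,c)-[235,160]+.4)*5
print(G(p),G(p+Z*.008),G(p-Z*.008),G(p+np.array([0,0,.019])), G(p+X*.0125),G(p-X*.0125))
g=lambda u,v:(235+u/5-.4,160+v/5-.4)
w=lambda u,v,z:onz("wrist",*g(u,v),z,c)[:2]
print("peg top",w(208,478,.087),"foot-ish",w(272,322,.022),w(240,400,.055))
S=cams.calibration("side");print((proj("side",p)-[225,150]+.4)*4)
print(get_obs()["grip_width"])
E
```

```text
[434.1218 351.7703] [434.1468 301.6498] [434.0974 400.9284] [434.253  399.8952] [516.5556 351.786 ] [351.6869 351.7547]
peg top [0.5137 0.197 ] foot-ish [0.5143 0.1985] [0.5155 0.1967]
[413.253  226.9214]
0.00046764581419394283
```

The fingers closed on nothing: `grip_width` is about 0 and the lever hasn't moved. The tips also look higher than the reported TCP. I'll triangulate the real fingertip.

```bash
python3 - <<'E'
from h import *
p=get_obs()["ee_pos"]
print(p,"scene",proj("scene",p),"side",proj("side",p))
I=cams.camera("scene");cv2.imwrite("pics/s3.png",I);crop(I,290,160,400,290,5,"pics/s3c.png")
J=cams.camera("side");cv2.imwrite("pics/d3.png",J);crop(J,280,120,390,240,5,"pics/d3c.png")
E
```

```text
[0.5115 0.2291 0.0621] scene [324.4493 237.9077] side [327.9132 206.3303]
```

View pics/s3c.png

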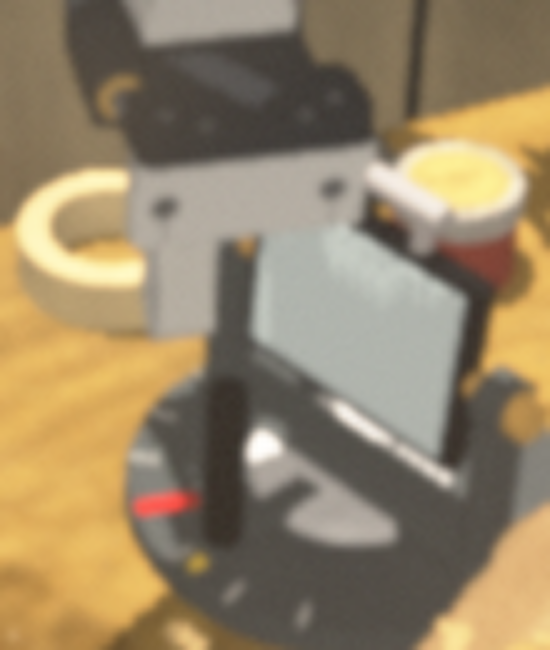

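View pics/d3c.png

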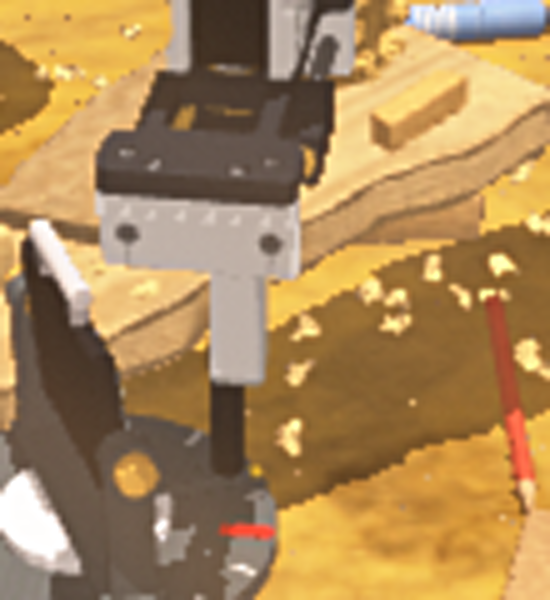

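```bash
python3 - <<'E'
from h import *
p=get_obs()["ee_pos"];y=1.3558
X=np.array([np.cos(y),np.sin(y),0]);Z=np.array([-np.sin(y),np.cos(y),0])
from scipy.optimize import least_squares
def f(d):
    return np.r_[proj("scene",p+d-X*.0125)-[326.2,226.1],proj("side",p+d+X*.0125)-[327.,196.]]
r=least_squares(f,np.zeros(3));print(r.x,r.fun)
r=least_squares(lambda z:f(np.array([0,0,z[0]])),[0]);print(r.x,r.fun)
c=cams.calibration("wrist")
for dz in (0,.019,.022): print(dz,(proj("wrist",p+Z*.008+[0,0,dz],c)-[235,160]+.4)*5)
E
```

```text
[-0.0003  0.0014  0.0342] [-0.0778  0.0257 -0.0917 -0.0302]
[0.0343] [ 0.4407  0.4398 -0.269  -0.4723]
0 [434.1547 301.7779]
0.019 [434.2952 345.7392]
0.022 [434.3198 353.4453]
```

```bash
python3 - <<'E'
from h import *
def t(n,p,y,half):
    X=np.array([np.cos(y),np.sin(y),0])
    for s in (-1,1):
        print(n,s,*[(dz,proj(n,np.array(p)+s*X*(half+.006)+[0,0,dz])) for dz in (0,.033)])
t("scene",[.1827,.5184,.1796],1.232,.047);t("side",[.1827,.5184,.1796],1.232,.047)
t("scene",[.5127,.195,.1797],1.842,.0282)
I=cv2.imread("pics/scene0.png");crop(I,0,20,130,150,4,"pics/a.png")
I=cv2.imread("pics/side0.png");crop(I,560,120,640,280,4,"pics/b.png")
E
```

```text
scene -1 (0, array([ 76.4439, 152.7617])) (0.033, array([ 70.9926, 135.1492]))
scene 1 (0, array([ 93.355 , 123.4938])) (0.033, array([ 88.7793, 106.9058]))
side -1 (0, array([577.1294, 226.554 ])) (0.033, array([584.4523, 207.9249]))
side 1 (0, array([590.0992, 276.7324])) (0.033, array([598.9794, 257.0285]))
scene -1 (0, array([352.1737, 201.258 ])) (0.033, array([353.4248, 182.4302]))
scene 1 (0, array([321.7287, 181.1467])) (0.033, array([322.1296, 162.8437]))
```

View pics/a.png

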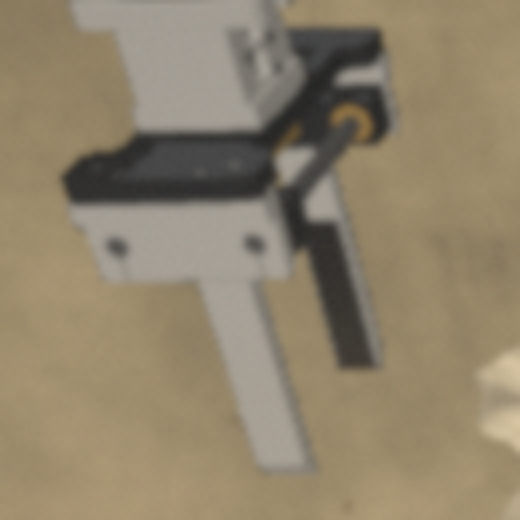

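View pics/b.png

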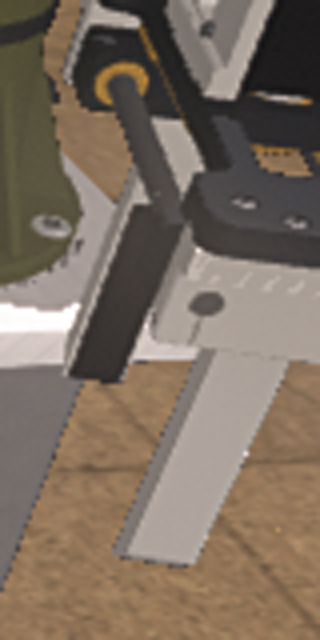

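Three views agree that the fingertips sit about 30 mm above the reported TCP. I'll allow for that: back to the peg, open, and go lower.

{"api": "step_arm", "payload": {
  "plan": [
    {"grip": 0, "slide": [-0.0304, -0.02, -0.0091], "spin": 0},
    {"grip": 0, "slide": [0, 0, 0], "spin": -5.8},
    {"grip": 0, "slide": [0, 0, 0], "spin": -5.8},
    {"grip": 0, "slide": [0, 0, 0], "spin": -5.8},
    {"grip": 0, "slide": [0, 0, 0], "spin": -5.8},
    {"grip": 0, "slide": [0, 0, 0], "spin": -5.7},
    {"grip": 0, "slide": [0, 0, 0], "spin": 0},
    {"grip": 0, "slide": [0, 0, 0], "spin": 0},
    {"grip": 0, "slide": [0, 0, 0], "spin": 0}
  ]
}}

```text
time_s: 4.95
ee_pos: [0.5139, 0.1975, 0.0822]
eef_rot: [-1.571, 0.0, 1.855]
force: [-0.4, 0.1, -1.0]
grip_width: 0.0465
```

```bash
python3 - <<'E'
from h import *
print(get_obs()["ee_pos"],get_obs()["eef_rot"],get_obs()["grip_width"])
I=cams.camera("wrist");crop(I,235,160,395,290,5,"pics/w4c.png")
E
```

```text
[0.5139 0.1975 0.0822] [-1.5708  0.      1.8554] 0.04652420882968506
```

View pics/w4c.png

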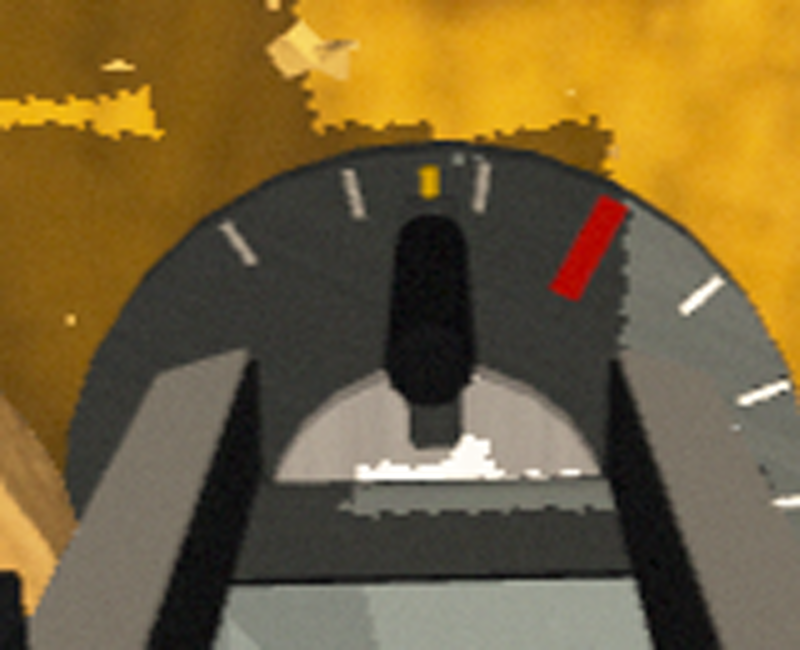

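{"api": "step_arm", "payload": {
  "plan": [
    {"grip": 0, "slide": [0, 0.026, 0], "spin": 0},
    {"grip": 0, "slide": [0, 0.026, 0], "spin": 0},
    {"grip": 0, "slide": [0, 0, 0], "spin": 0},
    {"grip": 1, "slide": [0, 0, 0], "spin": 0},
    {"grip": 1, "slide": [0, 0, 0], "spin": 0},
    {"grip": 1, "slide": [0, 0, 0], "spin": 0},
    {"grip": 1, "slide": [0, 0, 0], "spin": 0},
    {"grip": 1, "slide": [0, 0, 0], "spin": 0},
    {"grip": 1, "slide": [0, 0, 0], "spin": 0},
    {"grip": 1, "slide": [0, 0, 0], "spin": 0},
    {"grip": 1, "slide": [0, 0, 0], "spin": 0}
  ]
}}

```text
time_s: 5.92
ee_pos: [0.5143, 0.1977, 0.0309]
eef_rot: [-1.572, 0.0, 1.859]
force: [-1.4, 0.4, 6.9]
grip_width: 0.0135
```

```bash
python3 - <<'E'
from h import *
o=get_obs();print(o["force"],o["moment"],o["grip_width"])
crop(cams.camera("side"),270,110,390,240,5,"pics/d5.png")
crop(cams.camera("scene"),290,140,410,270,5,"pics/s5.png")
E
```

```text
[-1.3593  0.429   6.919 ] [-0.0944  0.2778  0.0044] 0.0135065585907292
```

View pics/d5.png

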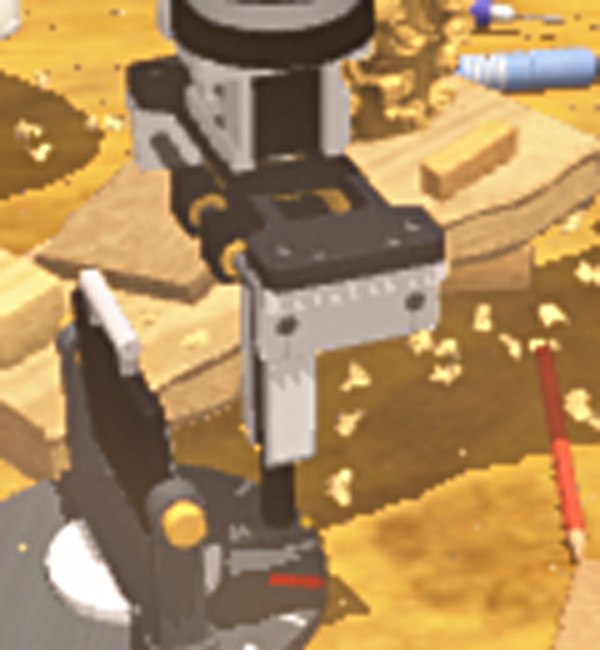

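View pics/s5.png

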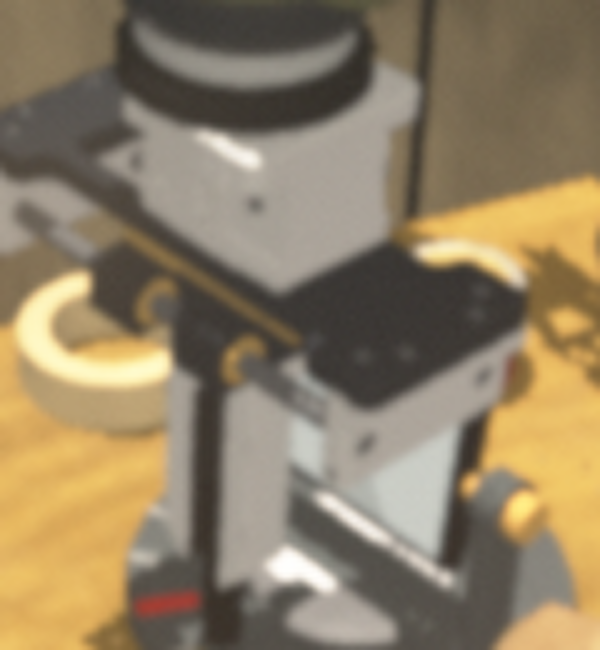

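The peg is gripped (13.5 mm). Next I sweep the lever about 28° clockwise around the swivel axis.

{"api": "step_arm", "payload": {
  "plan": [
    {"grip": 1, "slide": [0.0031, 0, -0.0001], "spin": 2.8},
    {"grip": 1, "slide": [0.0031, 0, -0.0001], "spin": 2.8},
    {"grip": 1, "slide": [0.0031, 0, -0.0001], "spin": 2.8},
    {"grip": 1, "slide": [0.0031, 0, -0.0001], "spin": 2.8},
    {"grip": 1, "slide": [0.0031, 0, -0.0001], "spin": 2.8},
    {"grip": 1, "slide": [0.0031, 0, -0.0001], "spin": 2.8},
    {"grip": 1, "slide": [0.0031, 0, -0.0001], "spin": 2.8},
    {"grip": 1, "slide": [0.0031, 0, -0.0001], "spin": 2.8},
    {"grip": 1, "slide": [0.0031, 0, -0.0001], "spin": 2.8},
    {"grip": 1, "slide": [0.0031, 0, -0.0001], "spin": 2.8},
    {"grip": 1, "slide": [0, 0, 0], "spin": 0},
    {"grip": 1, "slide": [0, 0, 0], "spin": 0}
  ]
}}

```text
time_s: 7.02
ee_pos: [0.5127, 0.2289, 0.0309]
eef_rot: [-1.571, -0.001, 1.37]
force: [-4.5, 2.5, 7.4]
grip_width: 0.0136
```

```bash
python3 - <<'E'
from h import *
o=get_obs();print(o["ee_pos"],o["eef_rot"],o["force"],o["grip_width"])
I=cams.camera("wrist");cv2.imwrite("pics/w6.png",I);crop(I,245,170,405,290,5,"pics/w6c.png")
E
```

```text
[0.5127 0.2289 0.0309] [-1.5707 -0.0008  1.3697] [-4.4979  2.5353  7.4094] 0.013594424495206144
```

View pics/w6c.png

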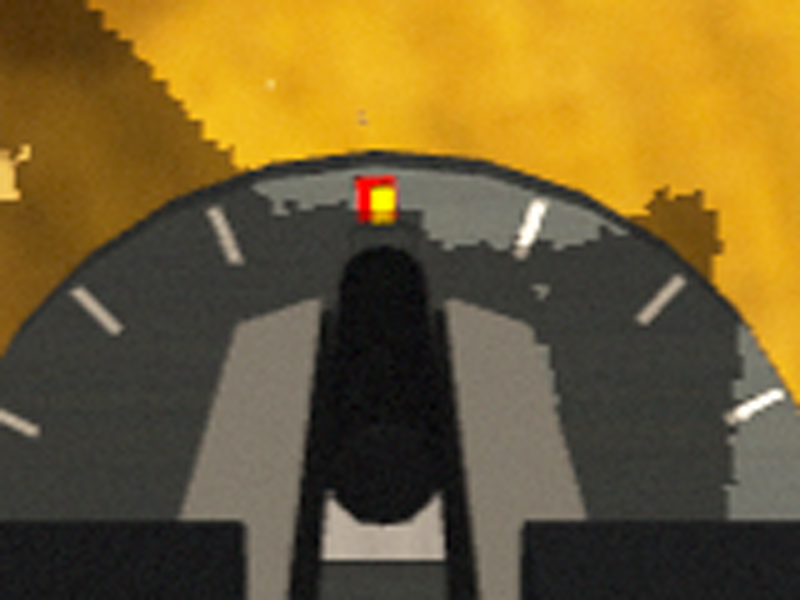

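The yellow tip is about 6 px (1 mm) past the mark's centreline, so I nudge it back.

{"api": "step_arm", "payload": {
  "plan": [
    {"grip": 1, "slide": [-0.001, 0, 0], "spin": -0.9},
    {"grip": 1, "slide": [0, 0, 0], "spin": 0},
    {"grip": 1, "slide": [0, 0, 0], "spin": 0}
  ]
}}

```text
time_s: 7.32
ee_pos: [0.5125, 0.2278, 0.0309]
eef_rot: [-1.571, -0.001, 1.386]
force: [-5.2, 2.1, 7.9]
grip_width: 0.0135
```

```bash
python3 - <<'E'
from h import *
o=get_obs();print(o["ee_pos"],o["eef_rot"],o["force"],o["grip_width"])
I=cams.camera("wrist");cv2.imwrite("pics/w7.png",I);crop(I,245,170,405,290,5,"pics/w7c.png")
E
```

```text
[0.5125 0.2278 0.0309] [-1.5707 -0.0008  1.3858] [-5.1943  2.0741  7.9213] 0.013541609542133227
```

View pics/w7c.png

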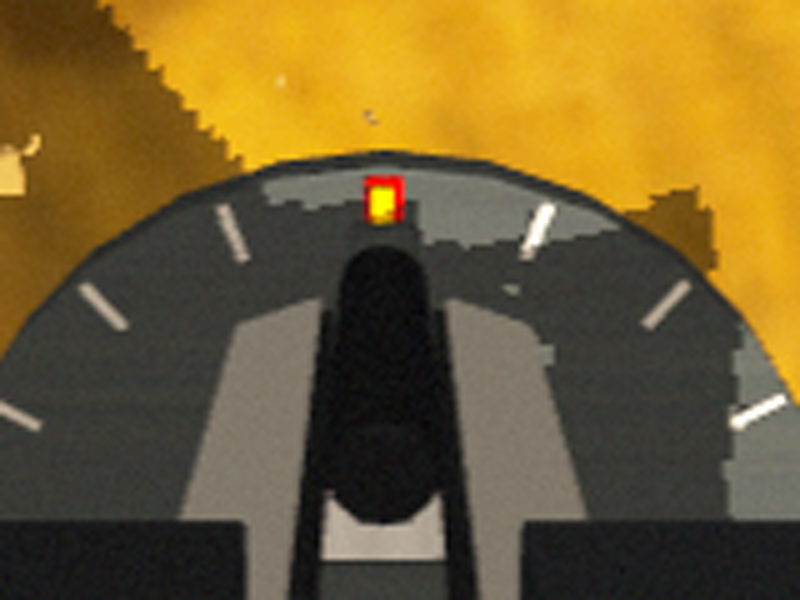

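The yellow tip is now centred on the mark: 383 against 384 in the crop, with the white ticks symmetric. I release, rise, go over the bar and turn 90°.

{"api": "step_arm", "payload": {
  "plan": [
    {"grip": 0, "slide": [0, 0, 0], "spin": 0},
    {"grip": 0, "slide": [0, 0, 0], "spin": 0},
    {"grip": 0, "slide": [0, 0, 0], "spin": 0},
    {"grip": 0, "slide": [0, -0.03, 0], "spin": 0},
    {"grip": 0, "slide": [0, -0.035, 0], "spin": 0},
    {"grip": 0, "slide": [0, -0.035, 0], "spin": 0},
    {"grip": 0, "slide": [0, -0.03, 0], "spin": 0},
    {"grip": 0, "slide": [0, 0, -0.0342], "spin": 0},
    {"grip": 0, "slide": [0, 0, -0.0342], "spin": 0},
    {"grip": 0, "slide": [0, 0, 0], "spin": 0}
  ]
}}

```text
time_s: 8.2
ee_pos: [0.5833, 0.2132, 0.1595]
eef_rot: [-1.572, 0.0, 1.384]
force: [-0.8, -1.6, -1.1]
grip_width: 0.047
```

{"api": "step_arm", "payload": {
  "plan": [
    {"grip": 0, "slide": [0, 0, 0], "spin": 6.9},
    {"grip": 0, "slide": [0, 0, 0], "spin": 6.9},
    {"grip": 0, "slide": [0, 0, 0], "spin": 6.9},
    {"grip": 0, "slide": [0, 0, 0], "spin": 6.9},
    {"grip": 0, "slide": [0, 0, 0], "spin": 6.9},
    {"grip": 0, "slide": [0, 0, 0], "spin": 6.9},
    {"grip": 0, "slide": [0, 0, 0], "spin": 6.9},
    {"grip": 0, "slide": [0, 0, 0], "spin": 6.9},
    {"grip": 0, "slide": [0, 0, 0], "spin": 6.9},
    {"grip": 0, "slide": [0, 0, 0], "spin": 6.9},
    {"grip": 0, "slide": [0, 0, 0], "spin": 6.9},
    {"grip": 0, "slide": [0, 0, 0], "spin": 6.9},
    {"grip": 0, "slide": [0, 0, 0], "spin": 7.1},
    {"grip": 0, "slide": [0, 0, 0], "spin": 0},
    {"grip": 0, "slide": [0, 0, 0], "spin": 0}
  ]
}}

```text
time_s: 9.45
ee_pos: [0.5796, 0.2147, 0.1599]
eef_rot: [-1.571, 0.0, -0.18]
force: [-0.4, -0.1, -0.3]
grip_width: 0.047
```

```bash
python3 - <<'E'
from h import *
o=get_obs();print(o["ee_pos"],o["eef_rot"],o["force"],o["grip_width"],o["time_s"])
I=cams.camera("wrist");cv2.imwrite("pics/w8.png",I)
J=cams.camera("side");cv2.imwrite("pics/d8.png",J);crop(J,230,110,390,240,5,"pics/d8c.png")
E
```

```text
[0.5796 0.2147 0.1599] [-1.571   0.0004 -0.1796] [-0.406  -0.0988 -0.2656] 0.04703338012953692 9.45
```

View pics/w8.png

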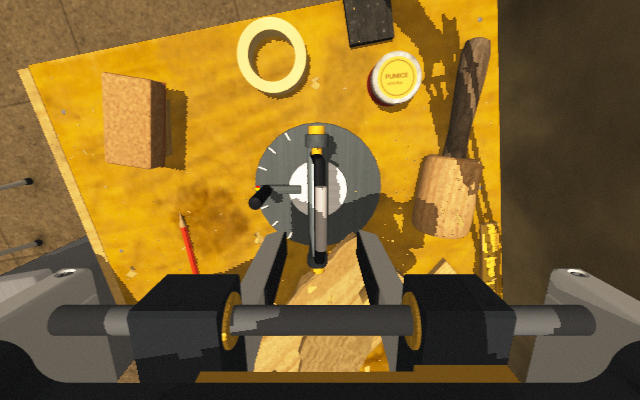

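View pics/d8c.png

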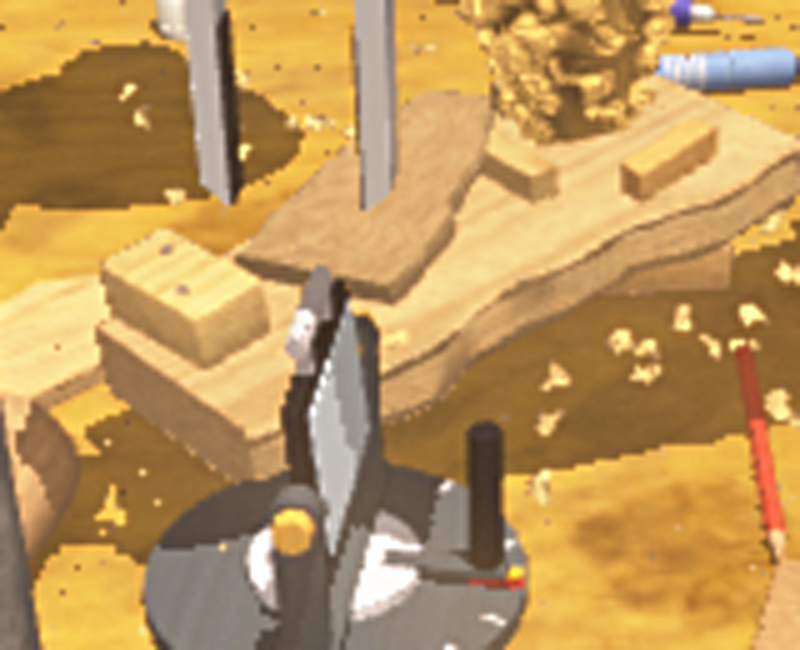

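```bash
python3 - <<'E'
from h import *
p=get_obs()["ee_pos"];y=-.18;X=np.array([np.cos(y),np.sin(y),0]);Z=np.array([-np.sin(y),np.cos(y),0])
for s in (1,-1):
  for dz in (.025,.03,.035):
    print(s,dz,*[((proj("side",p+s*X*a+Z*.01+[0,0,dz])-[230,110]+.4)*5).round(0) for a in (.0235,.036)])
I=cv2.imread("pics/w8.png");crop(I,240,110,400,260,5,"pics/w8c.png")
c=cams.calibration("wrist");print(c["T"][:3,3])
print("pred bar tilt .1",[(proj("wrist",np.array([.5747,.2162,0])+X*.052*np.sin(t)+[0,0,.085+.052*np.cos(t)],c)-[240,110]+.4)*5 for t in (0,.1,.2)])
print("centre base",(proj("wrist",[.5747,.2162,.012],c)-[240,110]+.4)*5)
E
```

```text
1 0.025 [235. 208.] [202. 206.]
1 0.03 [234. 196.] [201. 194.]
1 0.035 [233. 184.] [200. 182.]
-1 0.025 [361. 215.] [395. 217.]
-1 0.03 [360. 203.] [394. 204.]
-1 0.035 [360. 191.] [394. 192.]
[0.5934 0.2893 0.3632]
pred bar tilt .1 [array([375.9046, 549.6363]), array([406.9746, 549.1771]), array([437.6083, 547.7459])]
centre base [386.7917 392.6017]
```

View pics/w8c.png

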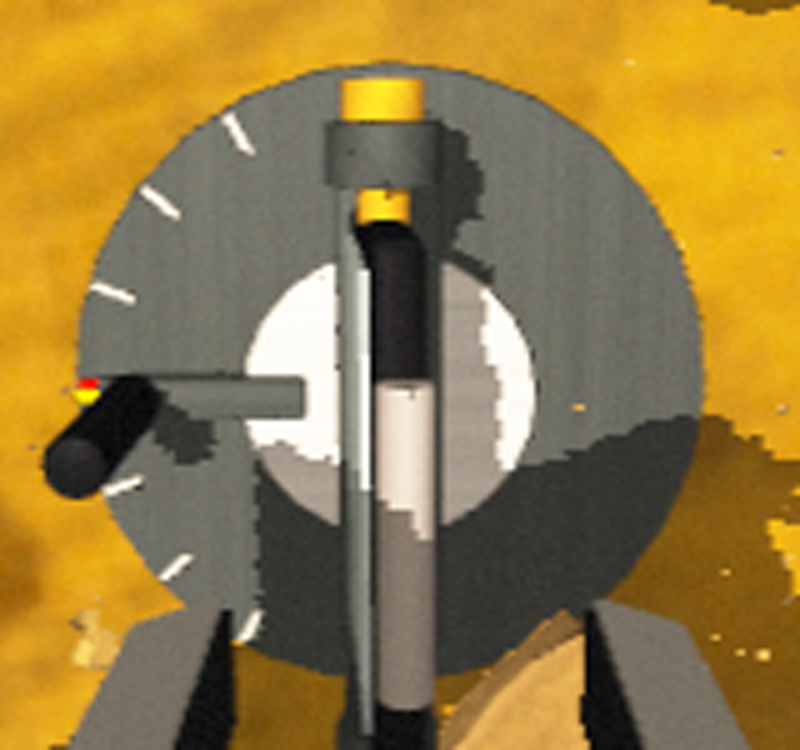

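Bar seen at crop (404,548), which agrees with a tilt of about 0.08; side view gives a tip offset of 29 mm. I descend around the bar so the tips end 5 mm below its centre, then close.

{"api": "step_arm", "payload": {
  "plan": [
    {"grip": 0, "slide": [0, 0.03, 0], "spin": 0},
    {"grip": 0, "slide": [0, 0.02, 0], "spin": 0},
    {"grip": 0, "slide": [0, 0.007, 0], "spin": 0},
    {"grip": 1, "slide": [0, 0, 0], "spin": 0},
    {"grip": 1, "slide": [0, 0, 0], "spin": 0},
    {"grip": 1, "slide": [0, 0, 0], "spin": 0},
    {"grip": 1, "slide": [0, 0, 0], "spin": 0},
    {"grip": 1, "slide": [0, 0, 0], "spin": 0},
    {"grip": 1, "slide": [0, 0, 0], "spin": 0},
    {"grip": 1, "slide": [0, 0, 0], "spin": 0},
    {"grip": 1, "slide": [0, 0, 0], "spin": 0},
    {"grip": 1, "slide": [0, 0, 0], "spin": 0}
  ]
}}

```text
time_s: 10.55
ee_pos: [0.5801, 0.2148, 0.1037]
eef_rot: [-1.57, -0.001, -0.183]
force: [-1.6, -0.4, 6.0]
grip_width: 0.0095
```

```bash
python3 - <<'E'
from h import *
o=get_obs();print(o["ee_pos"],o["eef_rot"],o["force"],o["grip_width"],o["time_s"])
J=cams.camera("side");cv2.imwrite("pics/d9.png",J);crop(J,230,110,390,240,5,"pics/d9c.png")
E
```

```text
[0.5801 0.2148 0.1037] [-1.5704 -0.0007 -0.1834] [-1.6475 -0.4137  6.0197] 0.009503737164393787 10.55
```

View pics/d9c.png

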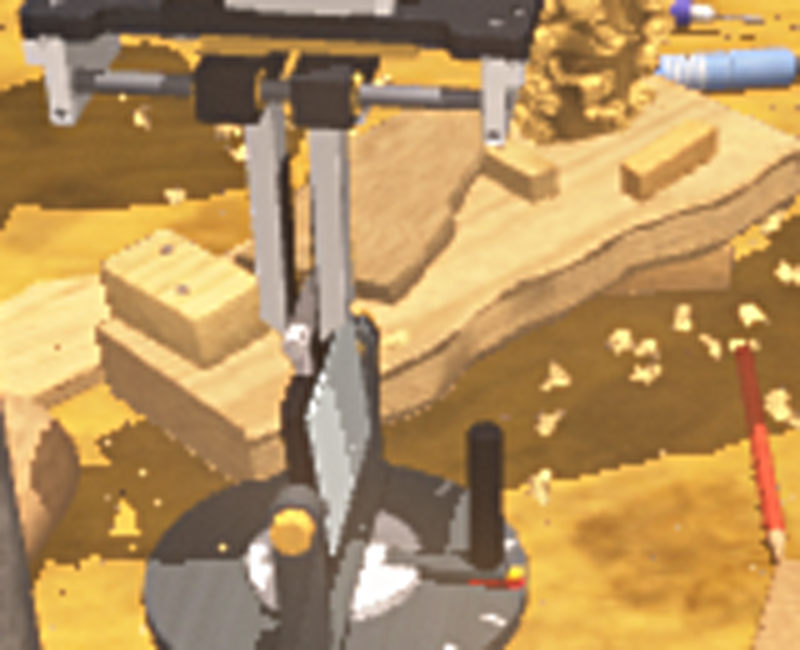

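The bar is held (9.5 mm). Next I follow the 52 mm arc back to 45°.

{"api": "step_arm", "payload": {
  "plan": [
    {"grip": 1, "slide": [0.0044, 0.0006, 0], "spin": 0},
    {"grip": 1, "slide": [0.0044, 0.001, 0], "spin": 0},
    {"grip": 1, "slide": [0.0042, 0.0014, 0], "spin": 0},
    {"grip": 1, "slide": [0.0041, 0.0017, 0], "spin": 0},
    {"grip": 1, "slide": [0.0039, 0.0021, 0], "spin": 0},
    {"grip": 1, "slide": [0.0038, 0.0024, 0], "spin": 0},
    {"grip": 1, "slide": [0.0035, 0.0027, 0], "spin": 0},
    {"grip": 1, "slide": [0.0033, 0.003, 0], "spin": 0},
    {"grip": 1, "slide": [0, 0, 0], "spin": 0},
    {"grip": 1, "slide": [0, 0, 0], "spin": 0},
    {"grip": 1, "slide": [0, 0, 0], "spin": 0}
  ]
}}

```text
time_s: 11.52
ee_pos: [0.611, 0.2088, 0.088]
eef_rot: [-1.571, -0.0, -0.183]
force: [1.1, -0.2, -2.0]
grip_width: 0.0098
```

```bash
python3 - <<'E'
from h import *
o=get_obs();print(o["ee_pos"],o["eef_rot"],o["force"],o["grip_width"],o["time_s"])
J=cams.camera("side");cv2.imwrite("pics/d10.png",J);crop(J,230,110,390,240,5,"pics/d10c.png")
J=cams.camera("wrist");cv2.imwrite("pics/w10.png",J);crop(J,220,110,400,260,4,"pics/w10c.png")
E
```

```text
[0.611  0.2088 0.088 ] [-1.5711 -0.0001 -0.1835] [ 1.0804 -0.1945 -2.0474] 0.009751051040635481 11.5167
```

View pics/d10c.png

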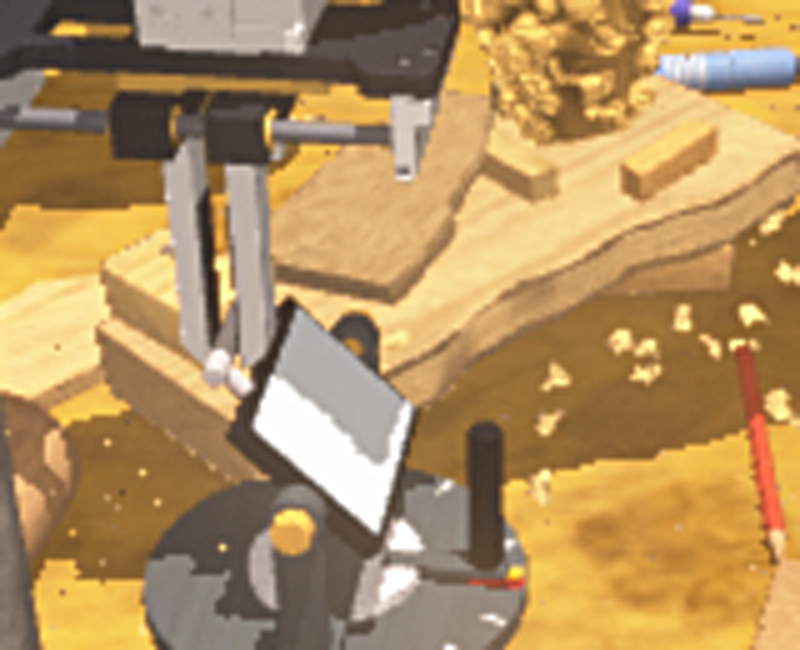

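View pics/w10c.png

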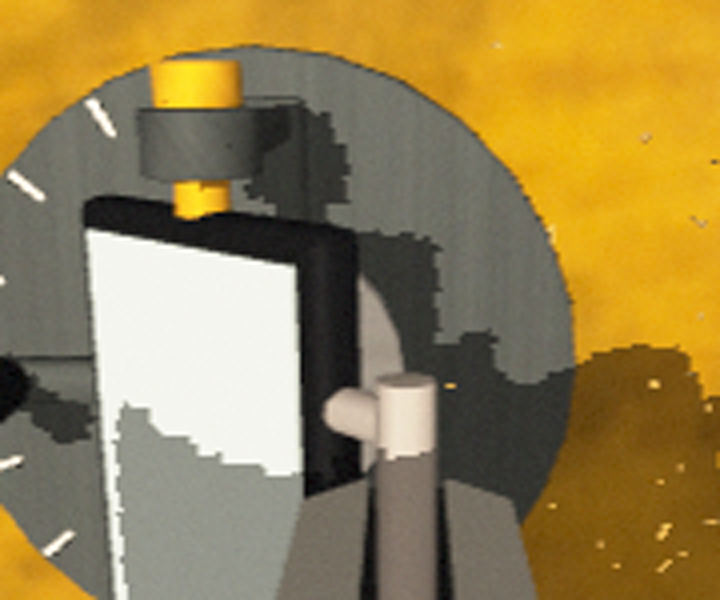

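{"api": "step_arm", "payload": {
  "plan": [
    {"grip": 0.3, "slide": [0, 0, 0], "spin": 0},
    {"grip": 0.3, "slide": [0, 0, 0], "spin": 0},
    {"grip": 0.3, "slide": [0, 0, 0], "spin": 0},
    {"grip": 0, "slide": [0, -0.02, 0], "spin": 0},
    {"grip": 0, "slide": [0, -0.03, 0], "spin": 0},
    {"grip": 0, "slide": [0, -0.03, 0], "spin": 0},
    {"grip": 0, "slide": [-0.02, -0.02, -0.02], "spin": 0},
    {"grip": 0, "slide": [0, 0, 0], "spin": 0},
    {"grip": 0, "slide": [0, 0, 0], "spin": 0}
  ]
}}

```text
time_s: 12.37
ee_pos: [0.5877, 0.1928, 0.1898]
eef_rot: [-1.57, -0.002, -0.184]
force: [-0.3, 0.4, -0.4]
grip_width: 0.0473
```

```bash
python3 - <<'E'
from h import *
o=get_obs();print(o["ee_pos"],o["eef_rot"],o["force"],o["grip_width"],o["time_s"])
c=cams.calibration("wrist");J=cams.camera("wrist");np.savez("w11.npz",K=c["K"],T=c["T"])
cv2.imwrite("pics/w11.png",J);crop(J,220,90,420,240,4,"pics/w11c.png")
J=cams.camera("side");cv2.imwrite("pics/d11.png",J);crop(J,240,150,350,270,5,"pics/d11c.png")
E
```

```text
[0.5877 0.1928 0.1898] [-1.5696 -0.0024 -0.1837] [-0.2715  0.3683 -0.3664] 0.04726694660040728 12.3667
```

View pics/w11c.png

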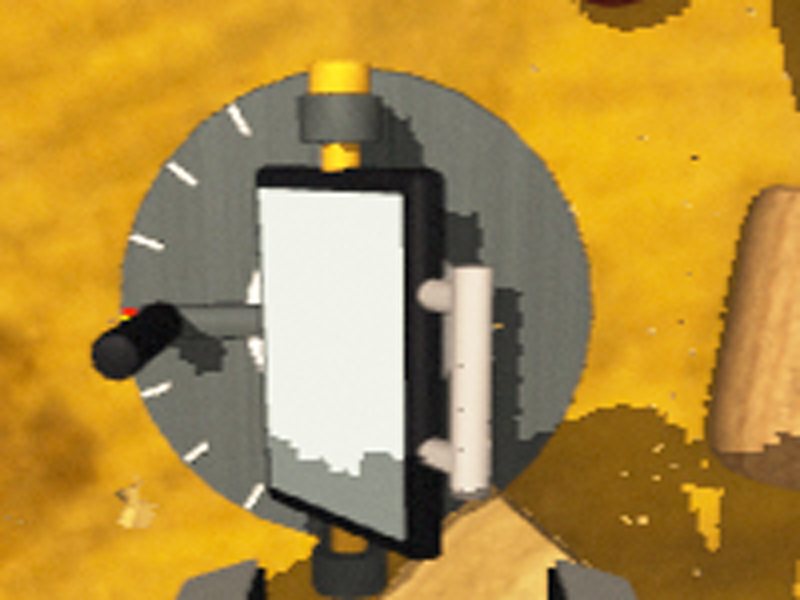

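View pics/d11c.png

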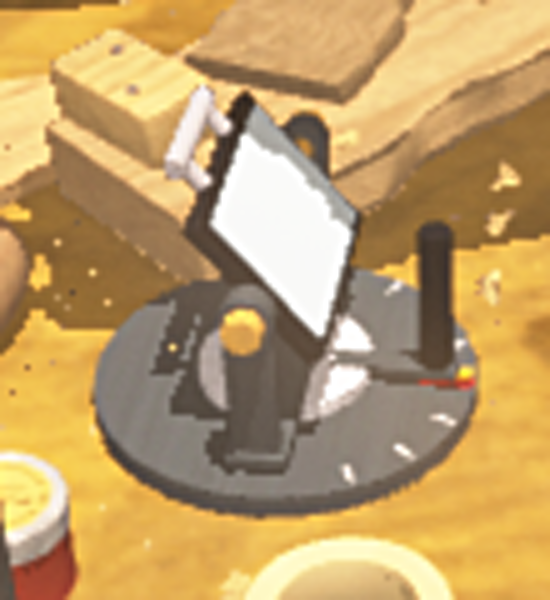

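```bash
python3 - <<'E'
from h import *
d=np.load("w11.npz");c={"K":d["K"],"T":d["T"]}
from scipy.optimize import brentq
W=lambda u,v,z:onz("wrist",220+u/4-.4,90+v/4-.4,z,c)
y=-.185;X=np.array([np.cos(y),np.sin(y),0]);Z=np.array([-np.sin(y),np.cos(y),0])
k1=W(340,78,.092);k1=W(340,78,.085)
k2=W(348,570,.085)
print("knob",k1,k2,"dir",np.arctan2(*(k1-k2)[1::-1]) )
b1=lambda z:W(473,268,z);b2=lambda z:W(472,492,z)
f=lambda t:((b1(.085+.052*np.cos(t))+b2(.085+.052*np.cos(t)))/2-np.array([.5752,.2162,0]))@X-.052*np.sin(t)
g=lambda t:((b1(.085+.052*np.cos(t))+b2(.085+.052*np.cos(t)))/2-k1)@X-.052*np.sin(t)
for h_ in (f,g):
    t=brentq(h_,.2,1.3);print("tilt",t,np.degrees(t))
z=.1218;u=b1(z)-b2(z);print("bar dir",np.arctan2(u[1],u[0])-np.pi/2,np.linalg.norm(u),(b1(z)+b2(z))/2)
P=np.array([W(*p,.012)[:2] for p in [(122,290),(150,200),(180,155),(240,95),(440,85),(500,118),(560,185),(590,280),(585,350),(300,525),(260,505)]])
from scipy.optimize import least_squares
r=least_squares(lambda q:np.hypot(*(P-q).T)-.08,[.57,.21],loss='soft_l1',f_scale=.001);print(r.x,np.hypot(*(P-r.x).T))
pt=W(117,357,.087)[:2];print("peg",pt,np.arctan2(*(r.x-pt)[::-1]),np.hypot(*(r.x-pt)))
# cork from same picture
E
```

```text
knob [0.5882 0.2872 0.085 ] [0.5639 0.1548 0.085 ] dir 1.3893377326753014
tilt 0.6787368367480013 38.888756145720436
tilt 0.6851878233765781 39.25837045323321
bar dir -0.17264476294023856 0.055272099231705604 [0.6075 0.2101 0.1218]
[0.5759 0.2155] [0.0791 0.0779 0.0779 0.0806 0.0794 0.0795 0.0794 0.0784 0.0774 0.0758
 0.0742]
peg [0.5145 0.2275] -0.19213133476442798 0.06256681851878851
```

```bash
python3 - <<'E'
from h import *
d=np.load("w11.npz");c={"K":d["K"],"T":d["T"]}
w=lambda u,v:(220+u/4-.4,90+v/4-.4)
s=lambda u,v:(240+u/5-.4,150+v/5-.4)
def T(a,b):
    o1,d1=ray("wrist",*w(*a),c);o2,d2=ray("side",*s(*b))
    A=np.stack([d1,-d2],1);q=np.linalg.lstsq(A,o2-o1,rcond=None)[0]
    return (o1+d1*q[0]+o2+d2*q[1])/2,np.linalg.norm(o1+d1*q[0]-o2-d2*q[1])
y=-.185;X=np.array([np.cos(y),np.sin(y),0])
R={}
for n,a,b in (("nt",(404,192),(212,218)),("nl",(260,188),(320,338)),("ft",(404,540),(253,108)),("fl",(270,490),(357,215)),("barN",(473,270),(176,163)),("barF",(472,490),(204,92)),("knob",(340,65),(241,332)),("peg",(117,352),(436,230))):
    R[n],e=T(a,b);print(n,R[n],e, (R[n]-[.5755,.216,.085])@X)
for a,b in (("nt","nl"),("ft","fl")):
    v=R[a]-R[b];print(np.linalg.norm(v),np.degrees(np.arctan2(v@X,v[2])))
m=(R["barN"]+R["barF"])/2-[.5755,.216,.085];print(m@X,m[2],np.degrees(np.arctan2(m@X,m[2])))
E
```

```text
nt [0.5989 0.2572 0.1164] 0.0010213929862782844 0.015395802132597464
nl [0.5599 0.2639 0.0637] 0.0008978660273045709 -0.024190760171753485
ft [0.5837 0.17   0.1113] 0.0012103234306782137 0.01656392867900785
fl [0.5433 0.176  0.0612] 0.0009722326646289007 -0.024271733273565493
barN [0.6117 0.2376 0.1288] 0.00032162935528046437 0.03162606623214097
barF [0.6027 0.1854 0.1286] 0.00025409081720570106 0.03232434927120105
knob [0.5889 0.2901 0.0874] 0.0001610113155911761 -0.00048412353963248
peg [0.5142 0.2287 0.0875] 0.0015679968219948406 -0.06259686019540978
0.06590670029473285 36.9180659417455
0.06459830426916845 39.222123871919415
0.03197520775167101 0.043709586429933736 36.18687506022223
```

```bash
python3 - <<'E'
from h import *
# gripped-state check: wrist cam is rigid to tool; w11 pose -> w10 pose by tcp shift (same yaw)
d=np.load("w11.npz");T=d["T"].copy();T[:3,3]+=np.array([.6110,.2088,.0880])-np.array([.5877,.1928,.1898]);c={"K":d["K"],"T":T}
w=lambda u,v:(220+u/4-.4,110+v/4-.4)
s=lambda u,v:(230+u/5-.4,110+v/5-.4)
X=np.array([np.cos(-.185),np.sin(-.185),0])
def tr(a,b):
    o1,d1=ray("wrist",*w(*a),c);o2,d2=ray("side",*s(*b))
    q=np.linalg.lstsq(np.stack([d1,-d2],1),o2-o1,rcond=None)[0]
    return (o1+d1*q[0]+o2+d2*q[1])/2,np.linalg.norm(o1+d1*q[0]-o2-d2*q[1])
p,e=tr((407,383),(217,366));v=p-[.5755,.216,.085];print(p,e,v@X,v[2],np.degrees(np.arctan2(v@X,v[2])))
p,e=tr((197,85),(292,530));print("knob",p,e)
E
```

```text
[0.6158 0.2385 0.1281] 0.0017289175410328912 0.03547801966114895 0.04307231935531185 39.477768473371874
knob [0.5885 0.2869 0.086 ] 0.00010797834243750336
```

```bash
python3 - <<'E'
from h import *
a=cv2.imread("pics/d10.png")[160:240,250:340];b=cv2.imread("pics/d11.png")[160:240,250:340]
cv2.imwrite("pics/cmp.png",cv2.resize(np.hstack([a,b]),None,fx=4.4,fy=4.4,interpolation=cv2.INTER_CUBIC))
E
```

```text
(no output)
```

View pics/cmp.png

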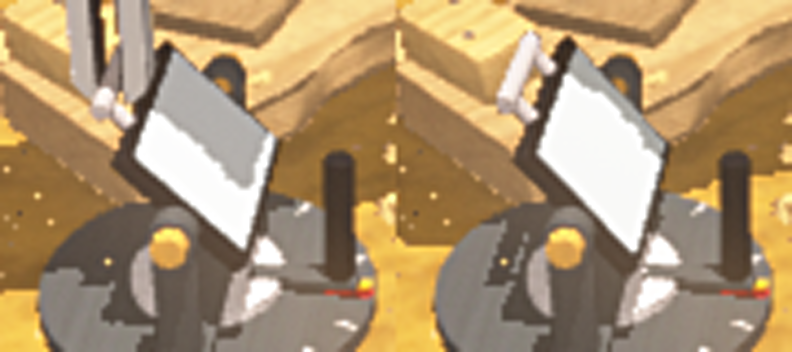

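On release the bar sprang back a few mm: vision now gives a tilt of about 39°, against about 44° while gripped. I'll push it the rest of the way with closed fingers from the front, then back off forwards.

{"api": "step_arm", "payload": {
  "plan": [
    {"grip": 1, "slide": [-0.0083, 0, 0.0207], "spin": 0},
    {"grip": 1, "slide": [0, 0, 0], "spin": 0},
    {"grip": 1, "slide": [0, 0, 0], "spin": 0},
    {"grip": 1, "slide": [0, 0, 0], "spin": 0},
    {"grip": 1, "slide": [0, 0, 0], "spin": 0},
    {"grip": 1, "slide": [0, 0.03, 0], "spin": 0},
    {"grip": 1, "slide": [0, 0.03, 0], "spin": 0},
    {"grip": 1, "slide": [0, 0.027, 0], "spin": 0},
    {"grip": 1, "slide": [0, 0, 0], "spin": 0},
    {"grip": 1, "slide": [0, 0, 0], "spin": 0}
  ]
}}

```text
time_s: 13.3
ee_pos: [0.583, 0.2143, 0.1008]
eef_rot: [-1.572, 0.002, -0.184]
force: [-0.3, -0.1, 1.0]
grip_width: 0.0004
```

```bash
python3 - <<'E'
from h import *
o=get_obs();print(o["ee_pos"],o["eef_rot"],o["force"],o["grip_width"],o["time_s"])
v=o["ee_pos"]-[.5754,.2162,0];y=-.185
print("a",v@[np.cos(y),np.sin(y),0],"b",v@[-np.sin(y),np.cos(y),0])
J=cams.camera("side");cv2.imwrite("pics/d12.png",J);crop(J,240,130,350,250,5,"pics/d12c.png")
E
```

```text
[0.583  0.2143 0.1008] [-1.5718  0.0019 -0.1839] [-0.3075 -0.1331  1.0175] 0.00038714800261667925 13.3
a 0.0077864665005493465 b -0.0004911608461975152
```

View pics/d12c.png

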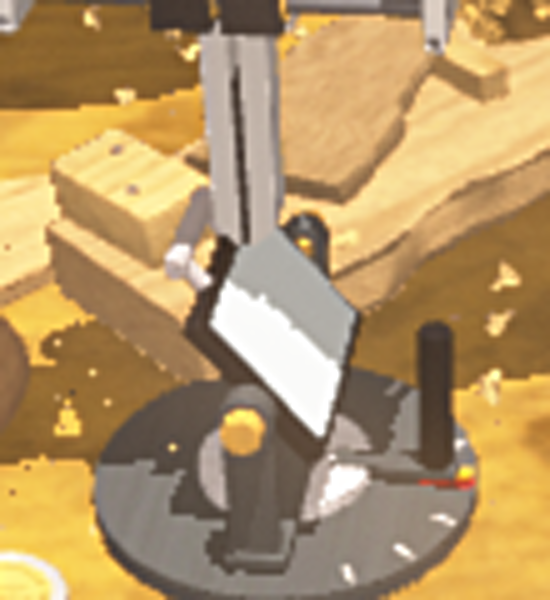

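{"api": "step_arm", "payload": {
  "plan": [
    {"grip": 1, "slide": [0.002, 0.004, 0], "spin": 0},
    {"grip": 1, "slide": [0.002, 0.003, 0], "spin": 0},
    {"grip": 1, "slide": [0.002, 0.0015, 0], "spin": 0},
    {"grip": 1, "slide": [0.002, 0.0015, 0], "spin": 0},
    {"grip": 1, "slide": [0.002, 0.001, 0], "spin": 0},
    {"grip": 1, "slide": [0.0013, 0, 0], "spin": 0},
    {"grip": 1, "slide": [0, 0, 0], "spin": 0},
    {"grip": 1, "slide": [0, 0, 0], "spin": 0}
  ]
}}

```text
time_s: 14.02
ee_pos: [0.5945, 0.2127, 0.0903]
eef_rot: [-1.571, -0.0, -0.183]
force: [0.1, -0.3, 0.1]
grip_width: 0.0003
```

```bash
python3 - <<'E'
from h import *
o=get_obs();print(o["ee_pos"],o["eef_rot"],o["force"],o["grip_width"],o["time_s"])
v=o["ee_pos"]-[.5754,.2162,0];y=-.185
print("a",v@[np.cos(y),np.sin(y),0],"b",v@[-np.sin(y),np.cos(y),0])
J=cams.camera("side");cv2.imwrite("pics/d13.png",J);crop(J,240,130,350,250,5,"pics/d13c.png")
E
```

```text
[0.5945 0.2127 0.0903] [-1.5708 -0.0002 -0.1835] [ 0.1005 -0.3079  0.1219] 0.0003295499675360342 14.0167
a 0.019391618571795336 b 4.7754281933260704e-05
```

View pics/d13c.png

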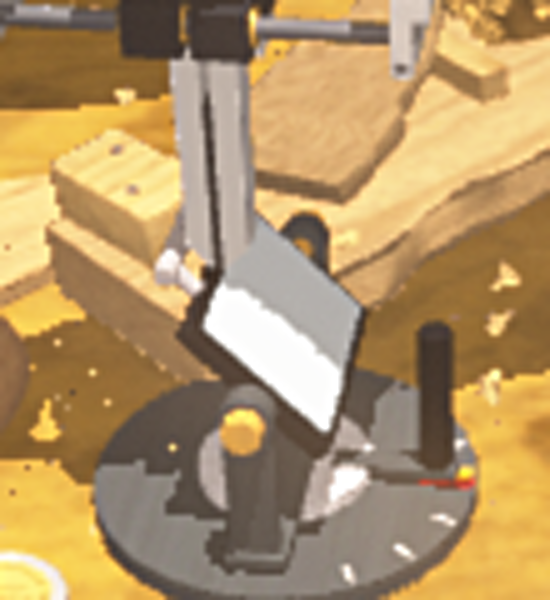

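{"api": "step_arm", "payload": {
  "plan": [
    {"grip": 1, "slide": [-0.003, 0, 0], "spin": 0},
    {"grip": 1, "slide": [-0.004, -0.006, 0], "spin": 0},
    {"grip": 0, "slide": [0, -0.03, 0], "spin": 0},
    {"grip": 0, "slide": [0, -0.03, 0], "spin": 0},
    {"grip": 0, "slide": [0.003, -0.03, -0.02], "spin": 0},
    {"grip": 0, "slide": [0, 0, 0], "spin": 0},
    {"grip": 0, "slide": [0, 0, 0], "spin": 0},
    {"grip": 0, "slide": [0, 0, 0], "spin": 0}
  ]
}}

```text
time_s: 14.73
ee_pos: [0.5863, 0.1939, 0.1858]
eef_rot: [-1.571, 0.001, -0.184]
force: [-1.2, 0.8, -0.6]
grip_width: 0.037
```

```bash
python3 - <<'E'
from h import *
o=get_obs();print(o["ee_pos"],o["eef_rot"],o["force"],o["grip_width"],o["time_s"])
c=cams.calibration("wrist");J=cams.camera("wrist");np.savez("w14.npz",K=c["K"],T=c["T"])
cv2.imwrite("pics/w14.png",J);crop(J,220,90,420,240,4,"pics/w14c.png")
J=cams.camera("side");cv2.imwrite("pics/d14.png",J);crop(J,240,150,350,270,5,"pics/d14c.png")
E
```

```text
[0.5863 0.1939 0.1858] [-1.571   0.0006 -0.1836] [-1.1983  0.8438 -0.5991] 0.036958365400854044 14.7333
```

View pics/w14c.png

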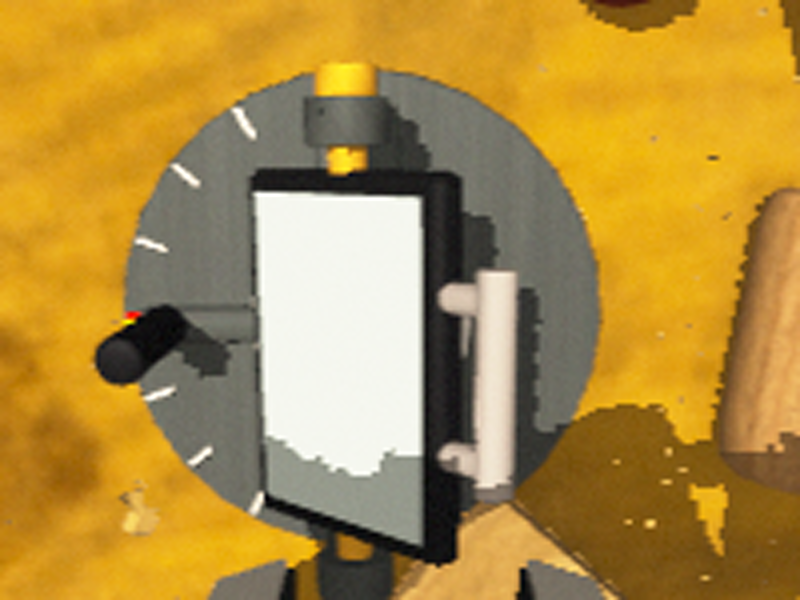

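View pics/d14c.png

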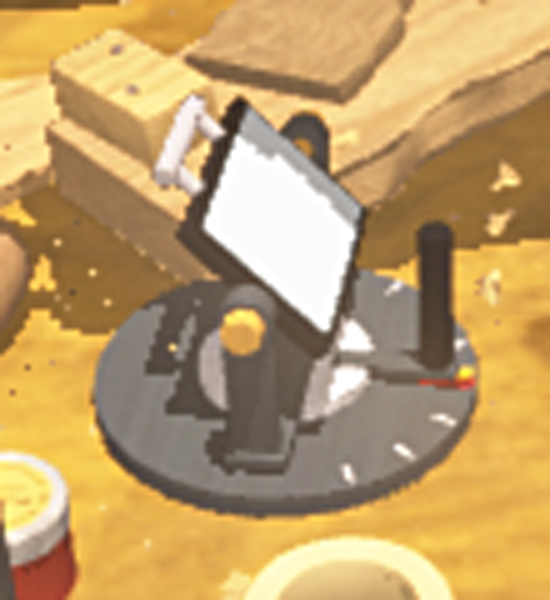

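```bash
python3 - <<'E'
from h import *
from scipy.optimize import brentq
d=np.load("w14.npz");c={"K":d["K"],"T":d["T"]}
w=lambda u,v:(220+u/4-.4,90+v/4-.4)
s=lambda u,v:(240+u/5-.4,150+v/5-.4)
W=lambda u,v,z:onz("wrist",*w(u,v),z,c)
y=-.185;X=np.array([np.cos(y),np.sin(y),0])
k1=W(346,80,.085);b1=lambda z:W(497,273,z);b2=lambda z:W(496,498,z)
for o in (np.array([.5754,.2162,0]),k1,W(355,580,.085)):
    f=lambda t:((b1(.085+.052*np.cos(t))+b2(.085+.052*np.cos(t)))/2-o)@X-.052*np.sin(t)
    t=brentq(f,.2,1.3);print("tilt",np.degrees(t))
def T(a,b):
    o1,d1=ray("wrist",*w(*a),c);o2,d2=ray("side",*s(*b))
    q=np.linalg.lstsq(np.stack([d1,-d2],1),o2-o1,rcond=None)[0];return (o1+d1*q[0]+o2+d2*q[1])/2
R={n:T(a,b) for n,a,b in (("nt",(424,196),(204,225)),("nl",(255,193),(327,335)),("ft",(424,545),(243,113)),("fl",(265,495),(362,213)),("barN",(497,275),(166,172)),("barF",(496,496),(195,100)),("knob",(346,68),(241,332)))}
for a,b in (("nt","nl"),("ft","fl")):
    v=R[a]-R[b];print(np.linalg.norm(v),np.degrees(np.arctan2(v@X,v[2])))
m=(R["barN"]+R["barF"])/2-[.5754,.216,.085];print(m@X,m[2],np.degrees(np.arctan2(m@X,m[2])),R["knob"])
u=b1(.122)-b2(.122);print("bar yaw",np.arctan2(u[1],u[0])-np.pi/2)
E
```

```text
tilt 44.492340413801955
tilt 45.41629657898669
tilt 43.856372953190785
0.06605512526956916 43.431927214674886
0.06563109380010516 46.0098868561929
0.03620466502170258 0.039158225517519504 42.75565947102818 [0.5888 0.2898 0.0872]
bar yaw -0.1668449366362672
```

Tilt reads 43.9–45.4° (wrist), 43.4/46.0° (glass edges) and 42.8° (bar), about 44.5°, which is good. Next is the cork.

{"api": "step_arm", "payload": {
  "plan": [
    {"grip": -0.6, "slide": [-0.0305, 0, 0.0139], "spin": 1},
    {"grip": -0.6, "slide": [-0.0305, 0, 0.0139], "spin": 0},
    {"grip": -0.6, "slide": [-0.0305, 0, 0.0139], "spin": 0},
    {"grip": -0.6, "slide": [-0.0305, 0, 0.0139], "spin": 0},
    {"grip": -0.6, "slide": [-0.0305, 0, 0.0139], "spin": 0},
    {"grip": -0.6, "slide": [-0.0305, 0, 0.0139], "spin": 0},
    {"grip": -0.6, "slide": [-0.0305, 0, 0.0139], "spin": 0},
    {"grip": -0.6, "slide": [0, 0.02, 0], "spin": 6.9},
    {"grip": -0.6, "slide": [0, 0.02, 0], "spin": 0},
    {"grip": -0.6, "slide": [0, 0, 0], "spin": 0},
    {"grip": -0.6, "slide": [0, 0, 0], "spin": 0}
  ]
}}

```text
time_s: 15.75
ee_pos: [0.396, 0.3311, 0.1454]
eef_rot: [-1.573, 0.002, -0.32]
force: [0.2, -0.5, 0.5]
grip_width: 0.0749
```

```bash
python3 - <<'E'
from h import *
o=get_obs();print(o["ee_pos"],o["eef_rot"],o["force"],o["grip_width"],o["time_s"])
c=cams.calibration("wrist");J=cams.camera("wrist");np.savez("w15.npz",K=c["K"],T=c["T"])
cv2.imwrite("pics/w15.png",J)
J=cams.camera("scene");cv2.imwrite("pics/s15.png",J);crop(J,300,170,420,290,5,"pics/s15c.png")
E
```

```text
[0.396  0.3311 0.1454] [-1.5731  0.0016 -0.3201] [ 0.2251 -0.4546  0.4596] 0.07490991184795034 15.75
```

View pics/w15.png

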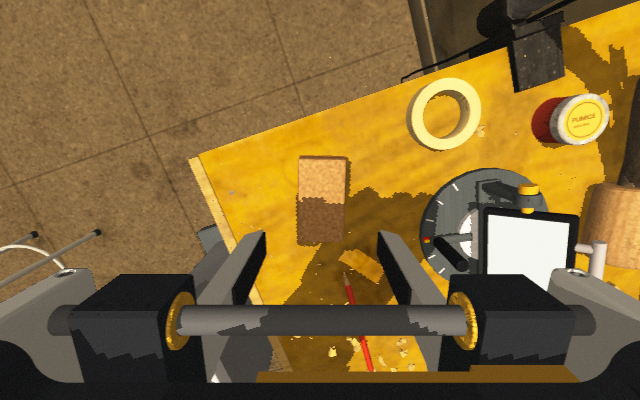

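View pics/s15c.png

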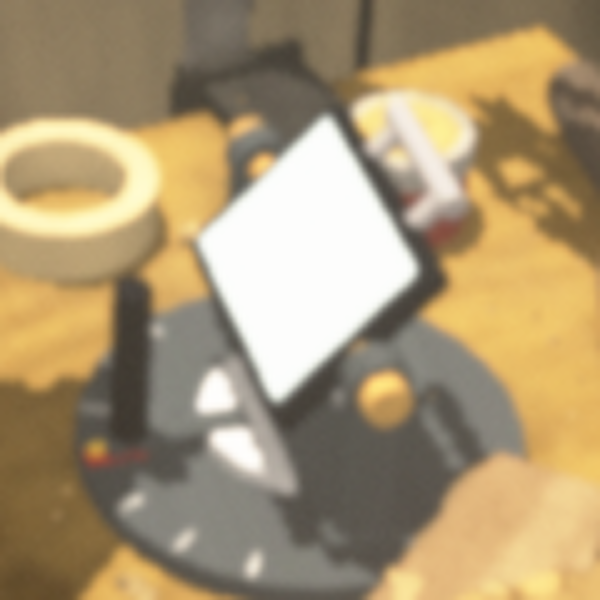

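```bash
python3 - <<'E'
from h import *
crop(cv2.imread("pics/w15.png"),270,140,390,260,5,"pics/w15c.png");crop(cv2.imread("pics/w15.png"),410,160,530,280,5,"pics/w15d.png")
E
```

```text
(no output)
```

View pics/w15c.png

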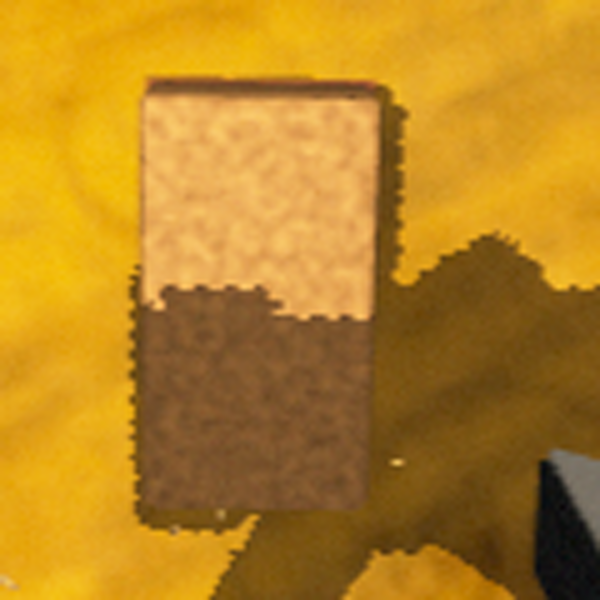

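View pics/w15d.png

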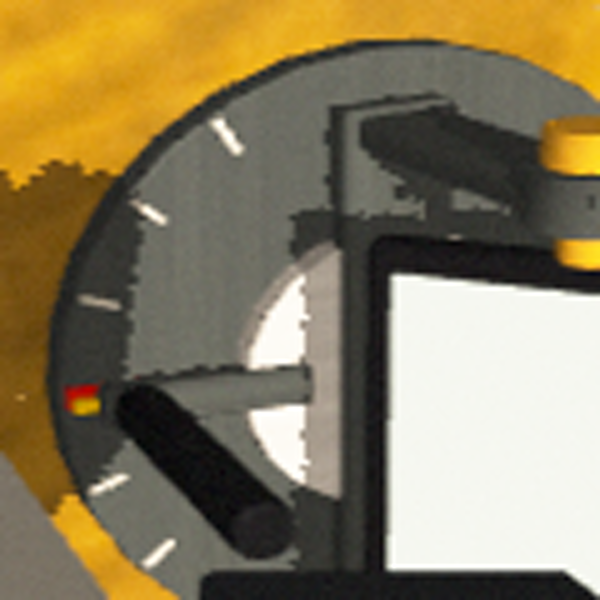

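```bash
python3 - <<'E'
from h import *
d=np.load("w15.npz");c={"K":d["K"],"T":d["T"]}
P=np.array([onz("wrist",270+u/5-.4,140+v/5-.4,.058,c) for u,v in ((145,95),(379,98),(371,510),(139,508))])
m=P.mean(0);print(P,m)
for i in range(4):
    e=P[(i+1)%4]-P[i];print(np.linalg.norm(e),np.arctan2(e[1],e[0]))
p=get_obs()["ee_pos"];y=get_obs()["eef_rot"][2]
v=m-p;print(p,y,"tool dx",v@[np.cos(y),np.sin(y),0],"dz",v@[-np.sin(y),np.cos(y),0])
E
```

```text
[[0.3881 0.38   0.058 ]
 [0.433  0.3645 0.058 ]
 [0.405  0.2791 0.058 ]
 [0.3568 0.2955 0.058 ]] [0.3957 0.3298 0.058 ]
0.047430152672226444 -0.3322483783050731
0.0898774381066865 -1.8875644416890027
0.050890614496928256 2.81336192168218
0.09009488426083939 1.2155836912913154
[0.397  0.3314 0.1469] -0.3208996648435024 tool dx -0.0007031125862498592 dz -0.0018917106055019123
```

{"api": "step_arm", "payload": {
  "plan": [
    {"grip": -0.6, "slide": [-0.0007, 0.035, -0.0019], "spin": 0.7},
    {"grip": -0.6, "slide": [0, 0.035, 0], "spin": 0},
    {"grip": -0.6, "slide": [0, 0.035, 0], "spin": 0},
    {"grip": -0.6, "slide": [0, 0.02, 0], "spin": 0},
    {"grip": -0.6, "slide": [0, 0.0125, 0], "spin": 0},
    {"grip": -0.6, "slide": [0, 0, 0], "spin": 0},
    {"grip": -0.6, "slide": [0, 0, 0], "spin": 0}
  ],
  "force": 20
}}

```text
time_s: 16.43
ee_pos: [0.3959, 0.3298, 0.0094]
eef_rot: [-1.571, -0.0, -0.334]
force: [0.1, -0.4, 0.7]
grip_width: 0.0755
```

```bash
python3 - <<'E'
from h import *
o=get_obs();print(o["ee_pos"],o["eef_rot"],o["force"],o["grip_width"],o["time_s"])
J=cams.camera("side");cv2.imwrite("pics/d16.png",J);crop(J,320,140,450,270,5,"pics/d16c.png")
J=cams.camera("scene");crop(J,180,140,310,280,5,"pics/s16c.png")
E
```

```text
[0.3959 0.3298 0.0094] [-1.5706 -0.0002 -0.3337] [ 0.1061 -0.4027  0.6554] 0.07545282408433651 16.4333
```

View pics/d16c.png

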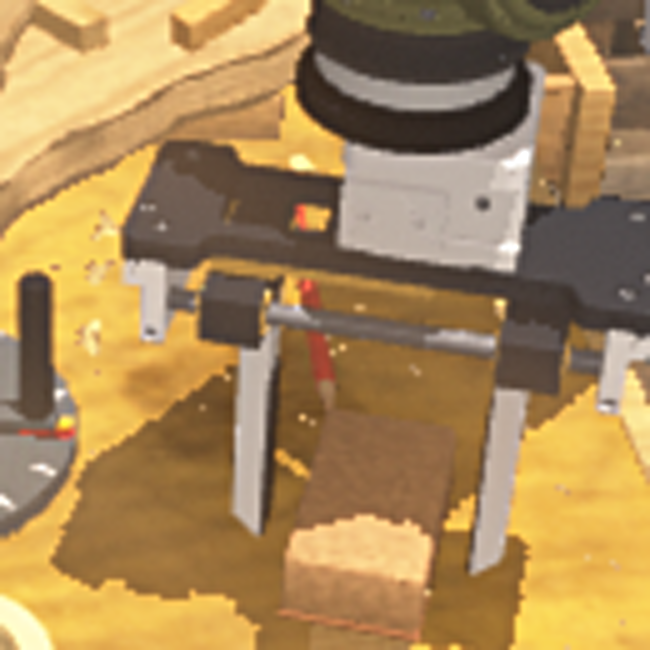

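View pics/s16c.png

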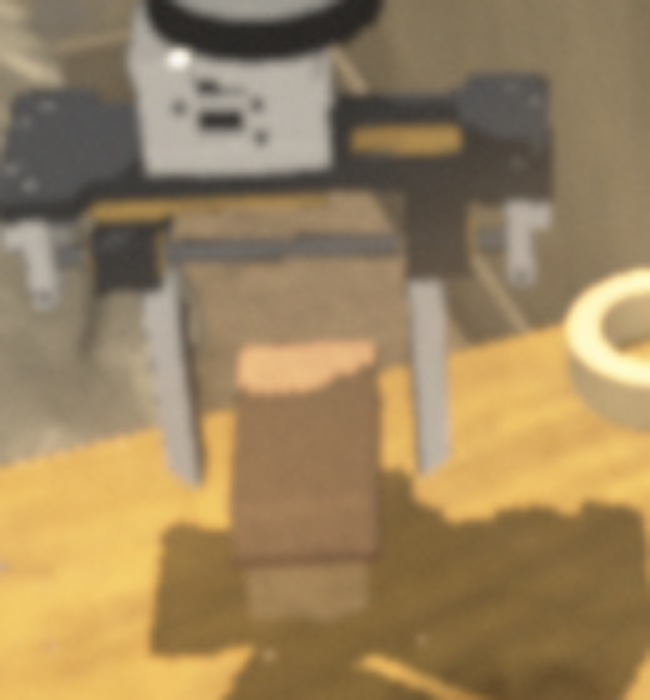

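Fingers straddle the cork with their tips above its underside, so I close and lift.

{"api": "step_arm", "payload": {
  "plan": [
    {"grip": 1, "slide": [0, 0, 0], "spin": 0},
    {"grip": 1, "slide": [0, 0, 0], "spin": 0},
    {"grip": 1, "slide": [0, 0, 0], "spin": 0},
    {"grip": 1, "slide": [0, 0, 0], "spin": 0},
    {"grip": 1, "slide": [0, 0, 0], "spin": 0},
    {"grip": 1, "slide": [0, 0, 0], "spin": 0},
    {"grip": 1, "slide": [0, 0, 0], "spin": 0},
    {"grip": 1, "slide": [0, 0, 0], "spin": 0},
    {"grip": 1, "slide": [0, 0, 0], "spin": 0},
    {"grip": 1, "slide": [0, -0.005, 0], "spin": 0},
    {"grip": 1, "slide": [0, -0.01, 0], "spin": 0},
    {"grip": 1, "slide": [0, -0.015, 0], "spin": 0},
    {"grip": 1, "slide": [0, -0.02, 0], "spin": 0},
    {"grip": 1, "slide": [0, 0, 0], "spin": 0}
  ]
}}

```text
time_s: 17.7
ee_pos: [0.3968, 0.3308, 0.0626]
eef_rot: [-1.567, -0.003, -0.334]
force: [-0.1, 1.1, 0.0]
grip_width: 0.0507
```

```bash
python3 - <<'E'
from h import *
o=get_obs();print(o["ee_pos"],o["eef_rot"],o["force"],o["grip_width"],o["time_s"])
J=cams.camera("side");cv2.imwrite("pics/d17.png",J);crop(J,320,130,450,270,5,"pics/d17c.png")
E
```

```text
[0.3968 0.3308 0.0626] [-1.5665 -0.0029 -0.3335] [-0.063   1.0588  0.0089] 0.05073630760745141 17.7
```

View pics/d17c.png

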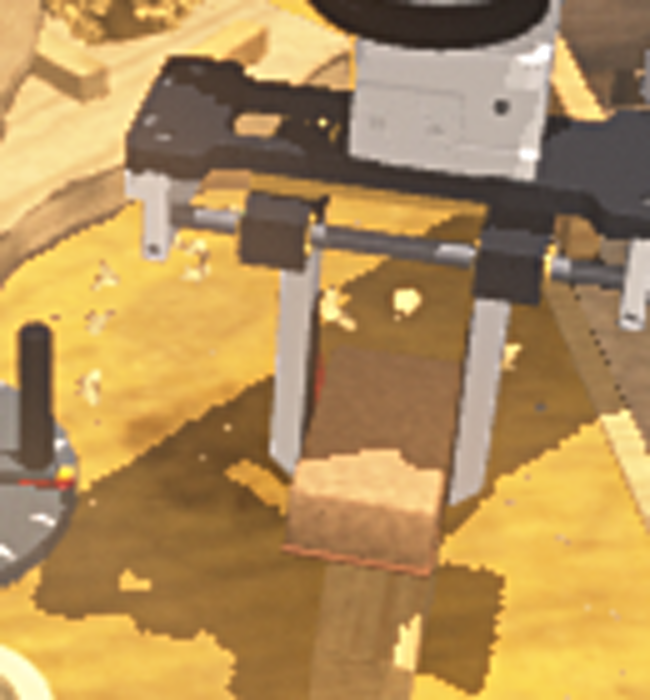

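{"api": "step_arm", "payload": {
  "plan": [
    {"grip": 1, "slide": [0, -0.025, 0], "spin": 0},
    {"grip": 1, "slide": [0, -0.03, 0], "spin": 0},
    {"grip": 1, "slide": [0, -0.03, 0], "spin": 0},
    {"grip": 1, "slide": [0, -0.017, 0], "spin": 0},
    {"grip": 1, "slide": [0.0229, 0, -0.0055], "spin": 0},
    {"grip": 1, "slide": [0.0229, 0, -0.0055], "spin": 0},
    {"grip": 1, "slide": [0.0229, 0, -0.0055], "spin": 0},
    {"grip": 1, "slide": [0.0229, 0, -0.0055], "spin": 0},
    {"grip": 1, "slide": [0.0229, 0, -0.0055], "spin": 0},
    {"grip": 1, "slide": [0.0229, 0, -0.0055], "spin": 0},
    {"grip": 1, "slide": [0.0229, 0, -0.0055], "spin": 0},
    {"grip": 1, "slide": [0.0229, 0, -0.0055], "spin": 0},
    {"grip": 1, "slide": [0.0229, 0, -0.0055], "spin": 0},
    {"grip": 1, "slide": [0, 0, 0], "spin": -4.3},
    {"grip": 1, "slide": [0, 0, 0], "spin": -4.2},
    {"grip": 1, "slide": [0, 0, 0], "spin": 0},
    {"grip": 1, "slide": [0, 0, 0], "spin": 0},
    {"grip": 1, "slide": [0, 0, 0], "spin": 0}
  ]
}}

```text
time_s: 19.25
ee_pos: [0.5736, 0.2155, 0.1603]
eef_rot: [-1.571, 0.001, -0.187]
force: [0.2, -0.1, -1.3]
grip_width: 0.0508
```

```bash
python3 - <<'E'
from h import *
o=get_obs();print(o["ee_pos"],o["eef_rot"],o["force"],o["grip_width"],o["time_s"],o["qpos"])
J=cams.camera("side");cv2.imwrite("pics/d18.png",J);crop(J,220,70,380,230,4,"pics/d18c.png")
J=cams.camera("scene");cv2.imwrite("pics/s18.png",J);crop(J,270,100,430,270,4,"pics/s18c.png")
c=cams.calibration("wrist");J=cams.camera("wrist");np.savez("w18.npz",K=c["K"],T=c["T"]);cv2.imwrite("pics/w18.png",J)
E
```

```text
[0.5736 0.2155 0.1603] [-1.5711  0.0005 -0.1873] [ 0.2403 -0.0821 -1.2863] 0.050781955939051486 19.25 [0.2997 0.456  1.354  0.     1.3321 0.487 ]
```

View pics/d18c.png

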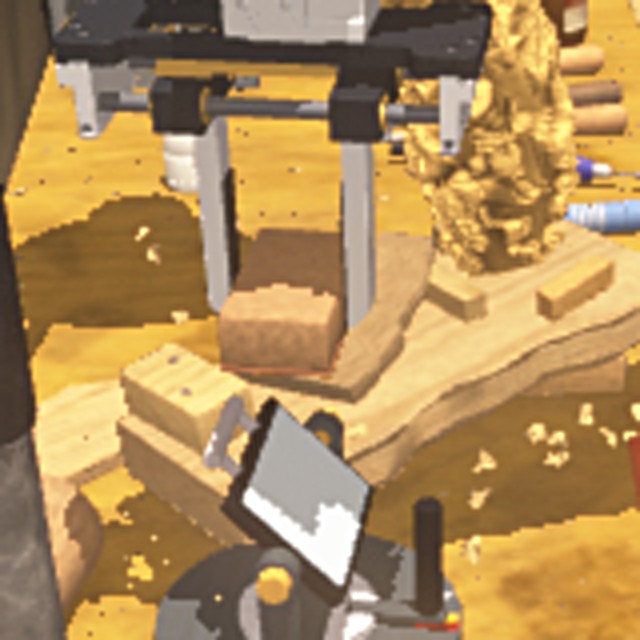

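View pics/s18c.png

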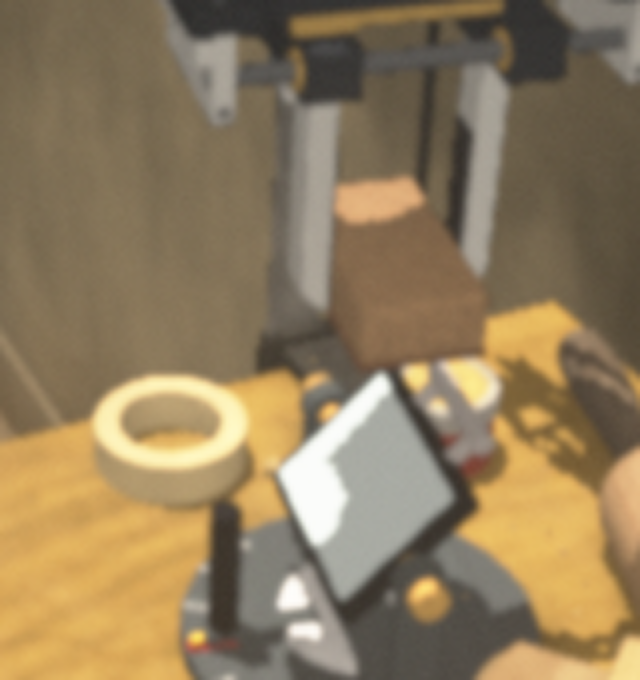

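View pics/w18.png

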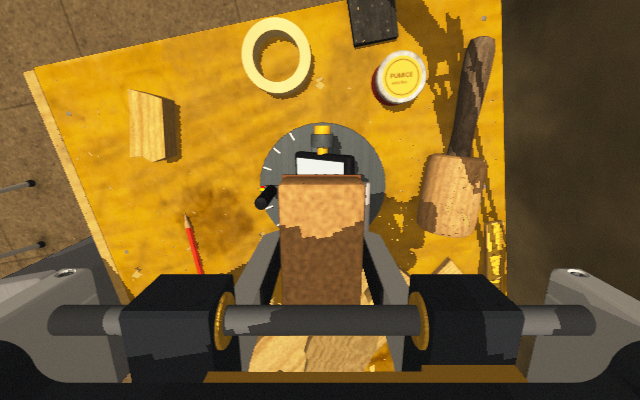

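```bash
python3 - <<'E'
from h import *
p=np.array([.5736,.2155,0]);y=-.187;X=np.array([np.cos(y),np.sin(y),0]);Z=np.array([-np.sin(y),np.cos(y),0])
for z in (.175,.181,.187,.209):
    print(z,"side",*[((proj("side",p+s*X*.0255+Z*.0465+[0,0,z])-[220,70]+.4)*4).round(0) for s in (1,-1)],
     "scene",*[((proj("scene",p+s*X*.0255-Z*.0465+[0,0,z])-[270,100]+.4)*4).round(0) for s in (1,-1)])
E
```

```text
0.175 side [221. 385.] [333. 392.] scene [485. 370.] [357. 388.]
0.181 side [220. 374.] [333. 380.] scene [487. 357.] [358. 374.]
0.187 side [219. 362.] [332. 369.] scene [488. 344.] [359. 361.]
0.209 side [215. 318.] [330. 324.] scene [494. 295.] [362. 311.]
```

{"api": "step_arm", "payload": {
  "plan": [
    {"grip": 1, "slide": [0.001, -0.002, 0], "spin": 0},
    {"grip": 1, "slide": [0.0007, -0.002, 0.001], "spin": 0},
    {"grip": 1, "slide": [0, 0, 0], "spin": 0},
    {"grip": 1, "slide": [0, 0, 0], "spin": 0},
    {"grip": 1, "slide": [0, 0, 0], "spin": 0},
    {"grip": 1, "slide": [0, 0, 0], "spin": 0},
    {"grip": 1, "slide": [0, 0, 0], "spin": 0},
    {"grip": 1, "slide": [0, 0, 0], "spin": 0},
    {"grip": 1, "slide": [0, 0, 0], "spin": 0},
    {"grip": 1, "slide": [0, 0, 0], "spin": 0},
    {"grip": 1, "slide": [0, 0, 0], "spin": 0},
    {"grip": 1, "slide": [0, 0, 0], "spin": 0}
  ]
}}

```text
time_s: 20.4
ee_pos: [0.5758, 0.2161, 0.1647]
eef_rot: [-1.571, -0.0, -0.185]
force: [-0.1, 1.2, -1.6]
grip_width: 0.0502
```

```bash
python3 - <<'E'
from h import *
o=get_obs();print(o["ee_pos"],o["joint_vel"],o["grip_width"])
crop(cams.camera("side"),220,100,380,260,4,"pics/d19c.png")
d=np.load("w18.npz");c={"K":d["K"],"T":d["T"]}
print("pine top approx",onz("wrist",152,125,.03,c))
E
```

```text
[0.5758 0.2161 0.1647] [ 0.0005 -0.0004  0.0008 -0.0004 -0.0008 -0.0029] 0.05017944609271128
pine top approx [0.4003 0.3267 0.03  ]
```

View pics/d19c.png

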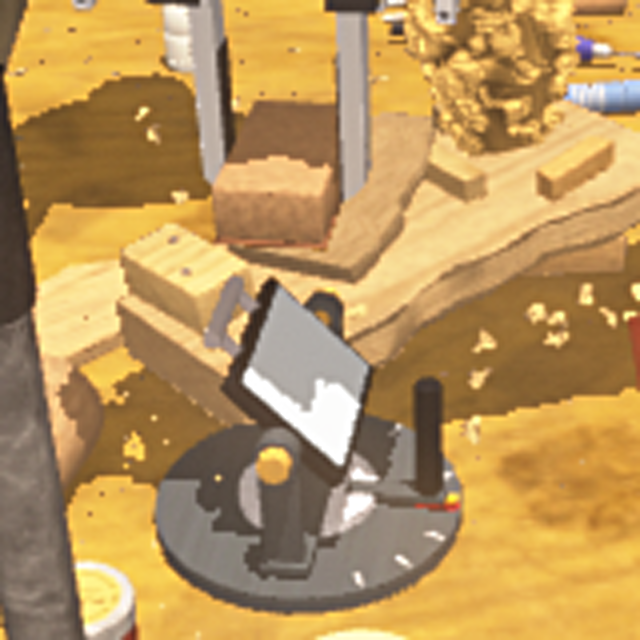

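The cork sits level over the mirror and is still, the lever is on the mark, and the bystanders are in place. Handing in.

```bash
python3 -c "from station import hand_in;print(hand_in())"
```

```text
the job is handed in; nothing more can be done
None
```

The mirror is set up and the cork sanding block is held over it; I handed the job in at about 20 s of the 72 s allowed.

- **Swivel:** I turned the mirror by gripping the peg. The lever's yellow tip sits on the red mark to within about 1 px in the wrist picture, and later scene and side pictures still show it there. Bar directions from the wrist pictures were 0.01–0.02 rad off the mark; I put that down to measuring error.
- **Tilt:** I first gripped the top bar and tipped it to about 45°, but it sprang back to about 39° on release. I then pushed it back with closed fingers. After that, my readings ran from 42.8° to 46.0°, so I take it as about 44.5°.
- **Cork:**
  - It is gripped at 50–51 mm, level and still, with its long sides along the mirror's width.
  - It is centred on the mirror to about 1 mm.
  - Its underside is 10.0 cm above the mirror's middle by the arm's readings, 10.3 cm by the pictures.
- **Other things:** the pine block stayed put to within about 5 mm by a rough reading. The tin, tape and pencil were never touched.

**Checks that failed or disagreed:**
- **Missed grasp:** the fingertips sit about 29–30 mm above the reported TCP, so my first grasp at the peg closed on air. I corrected for this afterwards.
- **Reflection:** I did not check in a picture that the gritty underside shows in the glass.

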